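Weigh down a freshly glued pebble mosaic

ROBOT

A 6-joint arm with a two-finger parallel gripper is mounted at the origin on the work surface. World frame = base frame: x ahead of the robot, y to its left, z up, the work surface at z = 0. Lengths are in m, angles in rad, forces in N, time in s.
With the tool pointing down it reaches from about 0.275 to 0.825 m from the base axis. Payload 5.2 kg.
Tool frame: the origin (TCP) lies at the very end of the fingers, on their centre line; the grasp point (between the pads) lies 19 mm behind it; z points along the fingers, y is the line along which they close (so a half turn about z gives the same grasp; the last joint's range is limited). The gripper opens to 93 mm and grips with 3 to 60 N. Pads are 15 mm wide; open, the fingers measure 128 mm over their backs; the gripper's body (75 mm by 188 mm) begins 65 mm behind the grasp point.
Start: joints at [-1.462, 0.259, 1.535, -0, 1.348, -0.203], TCP at [0.169, -0.523, 0.19] pointing down, gripper open.
Joint ranges: [-3.14, 3.14], [-0.91, 2.08], [0.19, 2.58], [-1.22, 4.36], [0.22, 2.71], [-3.12, 3.12]. Speed limits (rad/s): [2.57, 2.57, 3.14, 3.14, 3.14, 3.14].

INTERFACE

Orientations are given as [roll, pitch, yaw] about the fixed x, y, z axes, in that order (R = Rz(yaw) Ry(pitch) Rx(roll)).
In Python, from plant import bot, snapshot, camera_info, order, spotter gives the robot as it stands. The module is installed in compiled form; this text tells all that it offers.
- The arm moves only by the tool servo_tool, never from a script. Its argument "moves" is a list of rows, each a list of 7 numbers: the shift along the tool's x, y, z in mm, then the turn, a rotation vector about the tool's x, y, z in rad, then the closure in counts, from 0 (fully open) to 255 (shut). In form: [[x, y, z, ax, ay, az, fingers], ...]. A call has 1 to 10 rows; each row shifts and turns the commanded pose from where the row before left it, along the tool's axes as they then stand; what a row does not reach is not made up. A row lasts 1/12 s, in which the tool goes at most 41.7 mm and 7.16 degrees, less where a joint would pass 70% of its speed; a pose out of reach is approached as far as the arm can. A call with a gripper value outside its range is refused whole. The fingers move at their own pace and stop on an object; "grip_force" is the grip in N (left out, the last holds). Time passes only in rows, so rows that do not move let the fingers close. It gives the time, the measured TCP pose, the force, the opening and the grip force at its end, in the units of the state.
- bot.read_state(): the state, without advancing time (a new reading comes with each control period).
- snapshot(name): name is "side" or "top"; returns the picture (420x560x3 uint8, red, green, blue); there is no depth.
- camera_info(name): a dict with "intrinsics" (3x3 intrinsics, pixels), "k1" (the pictures are not rectified: a ray, as slopes to the right and down, at radius r is drawn at 1 + k1 r^2 times it, then the intrinsics apply), "extrinsics" (4x4, takes a point from camera to world coordinates). Camera axes: x right, y down, z forward; pixel columns grow to the right and rows downward; lengths in m; the calibration is good to about 2 mm. A picture is of the moment at which its call begins. camera_info takes no time and is no camera call.
- order.finish_job(): hands the job in; it is judged then, once.
Trained networks look in the newest picture that a camera, given by its name, has taken for a name from the list of things; names that differ only in an ending like _2 or _b are one class to them, and where a whole thing is asked for, a point or a joint stands for the part that bears it (a point fixed in the world has none). Each returns a list of dicts, best first, with "score" (0 to 1); they miss things now and then, are a little off and sometimes report something else, mostly with a low value. They report only what shows in the picture. A call takes as long as a camera call.
- spotter.look_for(label, camera): "extent" ([left, top, right, bottom] in pixels, round what is visible of it).
- spotter.cut_out(label, camera): "region" (420x560 bool, what is visible of it) and "extent" ([left, top, right, bottom] in pixels, round what is visible of it).
- spotter.spot_point(label, camera): "position" ([column, row] in pixels: a listed point, or the origin of a listed thing).
The state is a dict: "t": time; "joint_pos": joint angles; "qd": joint speeds; "joint_torque": joint torques, N m; "tool_pos": TCP position; "eef_rot": TCP orientation; "force": force on the tool from outside, world axes, zero at the start; "torque": the same for the moment, N m; "finger_gap": finger opening in m; "grasp_force": force on a finger pad.
Only numpy, scipy, OpenCV 4.12 (cv2) and the standard library are available. Lean on these libraries where they do the work, as an engineer would, in place of code of your own. Each camera call takes 0.05 s, during which the arm holds its last target. There are 200 camera calls.

TASK

The gold pebble mosaic has just been glued to its board and the board must dry flat. Clear the blue marker off it into the green pen tray, lying flat on the tray's floor, and weigh the board down: lay the steel bar squarely along one of the two short edges, and stand one jar of stones upright in each of the two corners at the other end, with every weight wholly on the board and close to the edges. Set the weights down gently, touch nothing against the mosaic, do not shove the board out of its place, and leave the tub, the glue bottle and the scissors as they are.

Things in the scene. Friction and masses are not known exactly. Their poses are not given: they have to be found in the camera images.
- board: loose white-topped plywood board, 270 x 190 x 12 mm, about 0.9 kg, lying flat on the table. Origin at the centre of its underside, x along the 270 mm side, y along the 190 mm side, z up (top at z = 12 mm). Its short edges are at x = +-135 mm, its long edges at y = +-95 mm
- mosaic: gold pebble spiral glued on the middle of the board: a disc of 55 mm radius, 8 mm high. Origin at the disc's centre on the board's top face; axes as the board's
- marker_center (a point): blue marker with a square 19 x 19 mm barrel, 135 mm long, 35 g, lying on the board over its corner at +x, +y at the start. Point at its centre; x along its length (towards the darker cap), z up
- pen_tray: green pen tray, fixed to the table, 178 x 86 mm outside and 13 mm high, walls and floor 4 mm thick, open on top. Origin at the centre of its underside, x along its length, z up
- bar_center (a point): plain steel bar, 150 x 28 x 22 mm high, about 0.7 kg (0.55 to 0.9), lying on the table. Point at its centre, x along its length, y across its 28 mm width, z up
- jar_red_center (a point): straight round glass jar of stones with a red lid, 60 mm in diameter and 90 mm high, closed, about 0.42 kg (0.3 to 0.55), standing on the table. Point at its centre, 45 mm above its foot, z up
- jar_yellow_center (a point): jar of stones just like the other, with a yellow lid. Point at its centre, 45 mm above its foot, z up
- tub: bystander: round white tub full of painted pebbles, loose, 114 mm across its rim, 92 mm across its foot, 74 mm high with the pebbles, standing beside one short edge of the board. Origin at the centre of its underside
- glue: bystander: white glue bottle with a green band and an orange nozzle, loose, 60 mm in diameter, 172 mm high, standing beside the other short edge of the board. Origin at the centre of its underside
- scissors: bystander: red-handled scissors lying flat on the table, loose, 165 mm long, 80 mm wide at the handles, 11 mm high. Origin near the pivot, x along the blades (tip at x = 85 mm, handles back to x = -82 mm), z up

How it is judged:
By the outcome, as a careful person would: the job done as asked, in the order asked, and still so for the second after the job is handed in, with the robot touching nothing.
It also fails if it takes over 72 s, if anything falls off the work surface, if the arm or the gripper's body presses on something with over 40 N, if the wrist force passes 120 N, or if a joint passes its speed limit or range.

## Working session

There is one attempt and no reset: what is moved stays moved. The work goes in short steps, Python scripts to look and compute and a tool call to move; the robot and the scene stay as the last step left them, time stands still between calls to the robot, and variables do not carry over. Pictures are saved under pics/ and viewed, at most 10 in all, crops included, and the job is handed in when it is done.

Besides the shell and the picture viewer there is one more tool, called as name([rows], argument=value, ...), one row to a line, values as JSON. servo_tool: Moves the arm, as the interface text tells. Its arguments: {"type":"object","properties":{"moves":{"type":"array","items":{"type":"array","items":{"type":"number"}}},"grip_force":{"type":"number"}},"required":["moves"]}

```bash
mkdir -p pics
cat > h.py <<'E'
import numpy as np, cv2
from plant import bot, snapshot, camera_info, order, spotter
def save(im,n): cv2.imwrite(n, im[:,:,::-1])
def ray(cam,px):
    c=camera_info(cam); K=np.array(c["intrinsics"]); T=np.array(c["extrinsics"])
    d=np.array([(px[0]-K[0,2])/K[0,0],(px[1]-K[1,2])/K[1,1]]); u=d.copy()
    for _ in range(30): u=d/(1+c["k1"]*(u@u))
    return T[:3,3], T[:3,:3]@np.array([u[0],u[1],1.])
def at_z(cam,px,z):
    o,d=ray(cam,px); return o+d*(z-o[2])/d[2]
def proj(cam,P):
    c=camera_info(cam); K=np.array(c["intrinsics"]); T=np.array(c["extrinsics"])
    p=T[:3,:3].T@(np.array(P)-T[:3,3]); u=p[:2]/p[2]; u=u*(1+c["k1"]*(u@u))
    return K[:2,:2]@u+K[:2,2]
def tri(p1,p2):
    o1,d1=ray("top",p1);o2,d2=ray("side",p2)
    A=np.c_[d1,-d2]; s=np.linalg.lstsq(A,o2-o1,rcond=None)[0]
    a=o1+d1*s[0];b=o2+d2*s[1]; return (a+b)/2,np.linalg.norm(a-b)
E
python3 - <<'E'
from h import *
np.set_printoptions(precision=4,suppress=True)
ims={}
for c in("top","side"):
    im=snapshot(c); save(im,f"pics/{c}0.png"); i=camera_info(c); print(c,i["k1"],np.array(i["extrinsics"])[:3].round(3).tolist(),i["intrinsics"][0][0] if not isinstance(i["intrinsics"],np.ndarray) else i["intrinsics"][0,0])
Z=dict(board=0,mosaic=.012,marker_center=.0215,pen_tray=0,bar_center=.011,jar_red_center=.045,jar_yellow_center=.045,tub=0,glue=0,scissors=0)
for l,z in Z.items():
    r={c:spotter.spot_point(l,c)[:2] for c in("top","side")}
    for c in r:
        for q in r[c]: print(l,c,round(q["score"],2),np.array(q["position"]).round(1),at_z(c,q["position"],z))
    if r["top"] and r["side"]: print("   tri",*tri(r["top"][0]["position"],r["side"][0]["position"]))
s=bot.read_state();print(s)
E
```

```text
top -0.020095697466573807 [[0.017, -0.993, 0.118, 0.437], [-1.0, -0.014, 0.025, -0.01], [-0.023, -0.118, -0.993, 1.197]] 416.873282904748
side -0.0050569409577515 [[0.875, -0.33, 0.353, 0.316], [-0.483, -0.602, 0.635, -0.508], [0.003, -0.727, -0.687, 0.618]] 383.5303478726082
board top 0.95 [281.7 207.7] [0.5838 0.0056 0.    ]
board top 0.61 [418.6 229.3] [ 0.5272 -0.3869  0.    ]
board side 0.9 [278.  237.3] [0.571  0.0029 0.    ]
board side 0.55 [200.7 153.4] [0.5294 0.3882 0.    ]
   tri [ 0.5794  0.0076 -0.0073] 0.011066491729842422
mosaic top 0.56 [280.3 209.5] [0.5771 0.0094 0.012 ]
mosaic side 0.75 [274.4 229. ] [0.5706 0.0187 0.012 ]
   tri [0.5718 0.0108 0.0198] 0.009157177213235357
marker_center top 0.8 [263.9 241.9] [0.4834 0.0539 0.0215]
marker_center side 0.81 [229.8 230.6] [0.4804 0.0522 0.0215]
   tri [0.4823 0.0544 0.0189] 0.0024430008279142947
pen_tray top 0.72 [420.1 226.4] [ 0.5356 -0.3914  0.    ]
pen_tray side 0.81 [377.3 415.1] [ 0.5334 -0.3909  0.    ]
   tri [ 0.5348 -0.3912 -0.0011] 0.002099941764802424
bar_center top 0.57 [149.6 225.1] [0.5265 0.385  0.011 ]
[... 804 characters left out ...]

   tri [ 0.5721  0.2261 -0.0101] 4.6603721132867926e-05
scissors top 0.57 [280.2 131.1] [0.8122 0.0137 0.    ]
scissors side 0.69 [365.7 199.6] [0.8152 0.0107 0.    ]
   tri [ 0.8145  0.0127 -0.0018] 0.004024681835111375
{'t': 1.1, 'joint_pos': array([-1.4618,  0.2586,  1.535 , -0.    ,  1.348 , -0.2028]), 'qd': array([-0.0007, -0.0007, -0.0019, -0.0018, -0.001 , -0.0003]), 'joint_torque': array([  0.0006, -43.7209, -28.4308,   0.0719,   0.0309,   0.    ]), 'tool_pos': array([ 0.1687, -0.5235,  0.1898]), 'eef_rot': array([3.1416, 0.    , 0.3118]), 'force': array([-0.1563, -0.09  , -0.5661]), 'torque': array([-0.004 ,  0.0406, -0.0158]), 'grasp_force': 0.0, 'finger_gap': 0.09300371557444746}
```

Run:
```python
import cv2
im=cv2.imread("pics/top0.png"); cv2.imwrite("pics/top0z.png",cv2.resize(im[105:325,130:500],None,fx=2.16,fy=2.16,interpolation=cv2.INTER_CUBIC))
```

```text
(no output)
```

View pics/top0z.png

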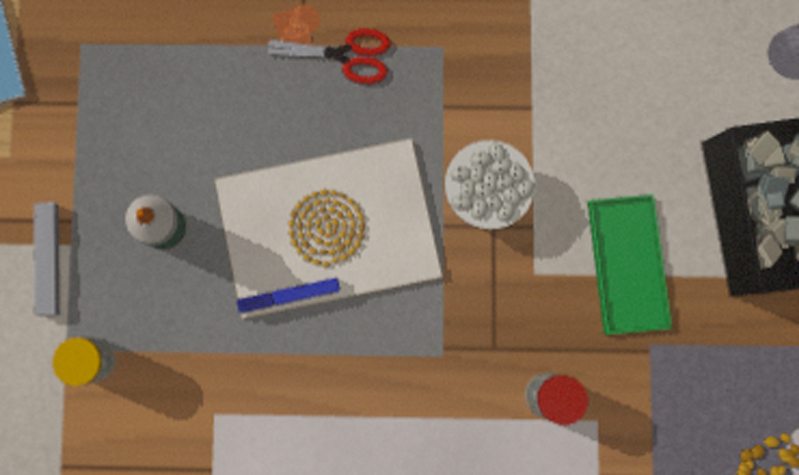

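View pics/side0.png

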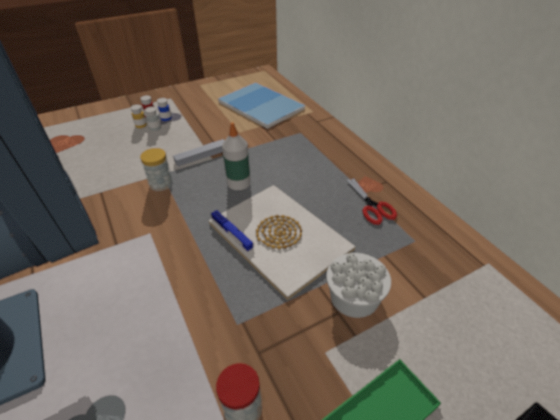

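The top view (2.16x crop) shows the board in the middle with the marker on its lower-left corner at (290,295). The tub is at (490,185) by the -x edge and the glue at (152,220) by the +x edge. The bar is at (45,260), the jars at (77,362) and (560,400), and the tray at (630,265). The side view agrees. Bar at the tub end looks best, since the glue is too tall to reach over. Next I fit exact poses from the masks.

```bash
cat > fit.py <<'E'
from h import *
from scipy.optimize import minimize
def box(l,w,z0,z1): return np.array([[sx*l/2,sy*w/2,z] for sx in(1,-1) for sy in(1,-1) for z in(z0,z1)])
def cyl(r0,r1,z0,z1):
    a=np.linspace(0,2*np.pi,40,endpoint=False); return np.array([[r*np.cos(t),r*np.sin(t),z] for r,z in((r0,z0),(r1,z1)) for t in a])
def sil(cam,V,p,s=4):
    c,n=np.cos(p[2]),np.sin(p[2]); W=V@np.array([[c,n,0],[-n,c,0],[0,0,1]])+[p[0],p[1],0]
    q=np.array([proj(cam,w) for w in W],np.float32); q=((q+.5)*s*16-8).astype(np.int32)
    m=np.zeros((420*s,560*s),np.uint8); cv2.fillConvexPoly(m,cv2.convexHull(q),1,shift=4); return m
def mask(label,cam,near=None,s=4):
    r=spotter.cut_out(label,cam)
    if not r: return None
    if near is not None: r=sorted(r,key=lambda q:np.hypot(*(np.array(q["extent"]).reshape(2,2).mean(0)-proj(cam,near))))
    m=r[0]["region"].astype(np.uint8)
    n,L,st,_=cv2.connectedComponentsWithStats(m); m=(L==1+st[1:,4].argmax()).astype(np.uint8)
    pts=cv2.findNonZero(cv2.resize(m,None,fx=s,fy=s,interpolation=cv2.INTER_NEAREST))
    M=np.zeros((420*s,560*s),np.uint8); cv2.fillConvexPoly(M,cv2.convexHull(pts),1); return M
def fit(label,V,p0,cams=("top","side"),yaw=True):
    ms={c:mask(label,c,[p0[0],p0[1],.02]) for c in cams}; ms={c:m for c,m in ms.items() if m is not None}
    def iou(c,p):
        a=sil(c,V,p); return (a&ms[c]).sum()/max(1,(a|ms[c]).sum())
    out={}
    for cs in [[c] for c in ms]+([list(ms)] if len(ms)>1 else []):
        f=lambda d:1-np.mean([iou(c,np.array(p0)+[d[0]*.01,d[1]*.01,d[2]*.1 if yaw else 0]) for c in cs])
        r=minimize(f,[0,0,0],method="Nelder-Mead",options=dict(initial_simplex=[[0,0,0],[1,0,0],[0,1,0],[0,0,1]],maxiter=120,xatol=.01,fatol=1e-5))
        p=np.array(p0)+[r.x[0]*.01,r.x[1]*.01,r.x[2]*.1 if yaw else 0]; out["+".join(cs)]=p
        print(label,cs,p.round(4),"iou",round(1-r.fun,3))
    return out
E
python3 - <<'E'
from fit import *
snapshot("top");snapshot("side")
fit("board",box(.27,.19,0,.012),[.576,.007,1.75])
fit("marker_center",box(.135,.019,.012,.031),[.482,.054,1.75])
fit("pen_tray",box(.178,.086,0,.013),[.535,-.391,.1])
fit("bar_center",box(.15,.028,0,.022),[.527,.387,0])
fit("jar_red_center",cyl(.03,.03,0,.09),[.359,-.276,0],yaw=False)
fit("jar_yellow_center",cyl(.03,.03,0,.09),[.397,.316,0],yaw=False)
fit("tub",cyl(.046,.057,0,.074),[.631,-.2,0],yaw=False)
fit("glue",cyl(.03,.03,0,.13),[.571,.225,0],cams=("top",),yaw=False)
print(bot.read_state()["t"])
E
```

```text
board ['top'] [0.5755 0.0076 1.7863] iou 0.958
board ['side'] [0.5739 0.0033 1.7933] iou 0.978Traceback (most recent call last):
  File "<stdin>", line 3, in <module>
  File "fit.py", line 25, in fit
    r=minimize(f,[0,0,0],method="Nelder-Mead",options=dict(initial_simplex=[[0,0,0],[1,0,0],[0,1,0],[0,0,1]],maxiter=120,xatol=.01,fatol=1e-5))
    res = _minimize_neldermead(fun, x0, args, callback, bounds=bounds,
                               **options)
    fsim[j] = func(sim[j])
              ~~~~^^^^^^^^
    fx = function(np.copy(x), *(wrapper_args + args))
  File "fit.py", line 24, in <lambda>
    f=lambda d:1-np.mean([iou(c,np.array(p0)+[d[0]*.01,d[1]*.01,d[2]*.1 if yaw else 0]) for c in cs])
                          ~~~^^^^^^^^^^^^^^^^^^^^^^^^^^^^^^^^^^^^^^^^^^^^^^^^^^^^^^^^^^
  File "fit.py", line 21, in iou
    a=sil(c,V,p); return (a&ms[c]).sum()/max(1,(a|ms[c]).sum())
  File "fit.py", line 8, in sil
    q=np.array([proj(cam,w) for w in W],np.float32); q=((q+.5)*s*16-8).astype(np.int32)
                ~~~~^^^^^^^
  File "h.py", line 12, in proj
    c=camera_info(cam); K=np.array(c["intrinsics"]); T=np.array(c["extrinsics"])
ValueError: time passes only in moves, steps and waits
```

The fit calls `camera_info` too often, so I'll cache it.

```bash
sed -i 's/^def save/_ci=camera_info; _C={}\ndef camera_info(c):\n    if c not in _C: _C[c]=_ci(c)\n    return _C[c]\ndef save/' h.py
python3 - <<'E'
from fit import *
snapshot("top");snapshot("side")
fit("board",box(.27,.19,0,.012),[.576,.007,1.75])
fit("marker_center",box(.135,.019,.012,.031),[.482,.054,1.75])
fit("pen_tray",box(.178,.086,0,.013),[.535,-.391,.1])
fit("bar_center",box(.15,.028,0,.022),[.527,.387,0])
fit("jar_red_center",cyl(.03,.03,0,.09),[.359,-.276,0],yaw=False)
fit("jar_yellow_center",cyl(.03,.03,0,.09),[.397,.316,0],yaw=False)
fit("tub",cyl(.046,.057,0,.074),[.631,-.2,0],yaw=False)
fit("glue",cyl(.03,.03,0,.13),[.571,.225,0],cams=("top",),yaw=False)
print(bot.read_state()["t"])
E
```

```text
board ['top'] [0.6525 0.0312 0.6043] iou 0.152
board ['side'] [0.573  0.0039 1.791 ] iou 0.982
board ['top', 'side'] [0.573  0.0039 1.7911] iou 0.565
marker_center ['top'] [0.484  0.0566 1.7966] iou 0.896
marker_center ['side'] [0.4835 0.0547 1.8026] iou 0.935
marker_center ['top', 'side'] [0.4833 0.0552 1.7996] iou 0.91
pen_tray ['top'] [ 0.534  -0.3924  0.1007] iou 0.967
pen_tray ['side'] [ 0.5326 -0.3919  0.1025] iou 0.986
pen_tray ['top', 'side'] [ 0.5333 -0.392   0.1007] iou 0.973
bar_center ['top'] [0.527  0.3818 0.096 ] iou 0.928
bar_center ['side'] [0.5263 0.3777 0.0649] iou 0.86
bar_center ['top', 'side'] [0.5265 0.3802 0.0824] iou 0.875
jar_red_center ['top'] [ 0.3631 -0.283   0.    ] iou 0.921
jar_red_center ['side'] [ 0.359  -0.2841  0.    ] iou 0.98
jar_red_center ['top', 'side'] [ 0.3597 -0.2841  0.    ] iou 0.923
jar_yellow_center ['top'] [0.3966 0.3126 0.    ] iou 0.925
jar_yellow_center ['side'] [0.3959 0.311  0.    ] iou 0.943
jar_yellow_center ['top', 'side'] [0.3959 0.3126 0.    ] iou 0.933
tub ['top'] [ 0.6259 -0.1983  0.    ] iou 0.965
tub ['side'] [ 0.6227 -0.2062  0.    ] iou 0.897
tub ['top', 'side'] [ 0.6262 -0.2001  0.    ] iou 0.912
2.15
```

```bash
cat > plan.py <<'E'
import numpy as np, json, math, sys
from plant import bot
# usage: plan.py "x y z yaw fingers mm_per_row" ...  (mm, rad); '.' keeps value
def main():
    s=bot.read_state(); P=np.array(s["tool_pos"])*1000; yaw=s["eef_rot"][2]
    print("t",round(s["t"],2),"at",P.round(1),np.round(s["eef_rot"],3),"gap",round(s["finger_gap"]*1000,1),"F",np.round(s["force"],1))
    rp=s["eef_rot"]; f=0; rows=[]
    for w in sys.argv[1:]:
        a=w.split(); T=np.array([P[i] if a[i]=='.' else float(a[i]) for i in range(3)]); Y=yaw if a[3]=='.' else float(a[3]); f=int(a[4])
        n=max(1,math.ceil(np.linalg.norm(T-P)/float(a[5])),math.ceil(abs(Y-yaw)/.115)); start=P.copy(); y0=yaw
        for k in range(1,n+1):
            d=start+(T-start)*k/n-P; c,q=math.cos(yaw),math.sin(yaw)
            r=[round(d[0]*c+d[1]*q,1),round(d[0]*q-d[1]*c,1),round(-d[2],1)]; dy=round(-(y0+(Y-y0)*k/n-yaw),3)
            rows.append(r+[0,0,dy,f])
            P=P+[r[0]*c+r[1]*q,r[0]*q-r[1]*c,-r[2]]; yaw-=dy
    for i in range(0,len(rows),10): print(json.dumps(rows[i:i+10]).replace(" ",""))
main()
E
python3 plan.py "483.5 55.5 190 1.80 131 38" "483.5 55.5 60 1.80 131 35"
```

```text
t 2.15 at [ 168.7 -523.5  189.8] [3.142 0.    0.312] gap 93.2 F [-0.1 -0.5  0.2]
[[26.5,-25.3,-0.0,0,0,-0.083,131],[28.5,-22.9,-0.0,0,0,-0.082,131],[30.3,-20.6,-0.0,0,0,-0.083,131],[31.9,-17.9,-0.1,0,0,-0.083,131],[33.3,-15.3,0.0,0,0,-0.082,131],[34.4,-12.5,0.0,0,0,-0.083,131],[35.3,-9.6,0.0,0,0,-0.083,131],[36.1,-6.6,-0.0,0,0,-0.082,131],[36.4,-3.7,-0.0,0,0,-0.083,131],[36.6,-0.6,-0.0,0,0,-0.083,131]]
[[36.5,2.4,-0.0,0,0,-0.082,131],[36.2,5.4,-0.1,0,0,-0.083,131],[35.7,8.4,0.0,0,0,-0.083,131],[34.8,11.3,0.0,0,0,-0.083,131],[33.8,14.1,0.0,0,0,-0.082,131],[32.5,16.9,-0.0,0,0,-0.083,131],[30.9,19.5,-0.0,0,0,-0.083,131],[29.3,22.0,-0.0,0,0,-0.082,131],[-0.0,0.0,32.5,0,0,-0.0,131],[-0.0,0.0,32.5,0,0,-0.0,131]]
[[-0.0,0.0,32.5,0,0,-0.0,131],[-0.0,0.0,32.5,0,0,-0.0,131]]
```

servo_tool([
  [26.5,-25.3,0,0,0,-0.083,131],
  [28.5,-22.9,0,0,0,-0.082,131],
  [30.3,-20.6,0,0,0,-0.083,131],
  [31.9,-17.9,0,0,0,-0.083,131],
  [33.3,-15.3,0,0,0,-0.082,131],
  [34.4,-12.5,0,0,0,-0.083,131],
  [35.3,-9.6,0,0,0,-0.083,131],
  [36.1,-6.6,0,0,0,-0.082,131],
  [36.4,-3.7,0,0,0,-0.083,131],
  [36.6,-0.6,0,0,0,-0.083,131],
], grip_force=15)

```text
t: 2.98
tool_pos: [0.3441, -0.2002, 0.19]
eef_rot: [3.141, 0.0, 1.142]
force: [1.3, -0.3, 0.8]
finger_gap: 0.0456
grasp_force: 0.0
```

servo_tool([
  [36.5,2.4,0,0,0,-0.082,131],
  [36.2,5.4,0,0,0,-0.083,131],
  [35.7,8.4,0,0,0,-0.083,131],
  [34.8,11.3,0,0,0,-0.083,131],
  [33.8,14.1,0,0,0,-0.082,131],
  [32.5,16.9,0,0,0,-0.083,131],
  [30.9,19.5,0,0,0,-0.083,131],
  [29.3,22.0,0,0,0,-0.082,131],
  [0,0,32.5,0,0,0,131],
  [0,0,32.5,0,0,0,131],
])

```text
t: 3.82
tool_pos: [0.4862, 0.0576, 0.1257]
eef_rot: [3.136, 0.002, 1.804]
force: [-0.9, 0.3, -0.2]
finger_gap: 0.0451
grasp_force: 0.0
```

servo_tool([
  [0,0,32.5,0,0,0,131],
  [0,0,32.5,0,0,0,131],
  [0,0,0,0,0,0,131],
])

```text
t: 4.07
tool_pos: [0.4787, 0.0562, 0.0545]
eef_rot: [-3.132, -0.004, 1.8]
force: [-1.4, 0.0, -0.4]
finger_gap: 0.0446
grasp_force: 0.0
```

```bash
python3 plan.py "483.5 55.5 17 1.80 131 12"
python3 - <<'E'
from h import *
im=snapshot("side"); save(cv2.resize(im[150:330,150:390],None,fx=3,fy=3,interpolation=cv2.INTER_CUBIC),"pics/s1.png")
E
```

```text
t 4.07 at [478.7  56.2  54.5] [-3.132 -0.004  1.8  ] gap 44.6 F [-1.4  0.  -0.4]
[[-0.4,1.1,9.4,0,0,0.0,131],[-0.5,1.2,9.4,0,0,0.0,131],[-0.4,1.1,9.3,0,0,0.0,131],[-0.5,1.1,9.4,0,0,0.0,131]]
```

View pics/s1.png

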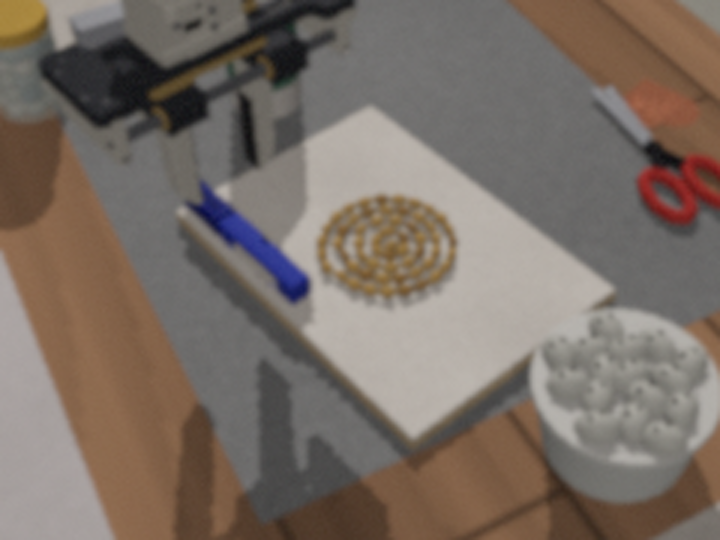

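The crop shows the fingers straddling the marker (about (245,240)) with the mosaic clear. The measured pose was still swinging, so I descend from the commanded pose.

servo_tool([
  [0,0,11,0,0,0,131],
  [0,0,11,0,0,0,131],
  [0,0,10,0,0,0,131],
  [0,0,7,0,0,0,131],
  [0,0,4,0,0,0,131],
  [0,0,0,0,0,0,131],
  [0,0,0,0,0,0,131],
])

```text
t: 4.7
tool_pos: [0.4838, 0.0555, 0.0172]
eef_rot: [3.141, 0.0, 1.8]
force: [-0.5, -0.3, -0.1]
finger_gap: 0.045
grasp_force: 0.0
```

servo_tool([
  [0,0,0,0,0,0,200],
  [0,0,0,0,0,0,230],
  [0,0,0,0,0,0,255],
  [0,0,0,0,0,0,255],
])

```text
t: 5.03
tool_pos: [0.4837, 0.0555, 0.017]
eef_rot: [3.141, 0.0, 1.8]
force: [-0.0, -0.6, 0.1]
finger_gap: 0.0231
grasp_force: 0.0
```

servo_tool([
  [0,0,0,0,0,0,255],
  [0,0,0,0,0,0,255],
  [0,0,-4,0,0,0,255],
  [0,0,-10,0,0,0,255],
  [0,0,-20,0,0,0,255],
])

```text
t: 5.45
tool_pos: [0.4817, 0.0557, 0.05]
eef_rot: [-3.138, -0.001, 1.8]
force: [0.5, -0.2, -0.2]
finger_gap: 0.0005
grasp_force: 0.0
```

```bash
python3 plan.py "483.7 55.5 140 1.80 255 33" "533 -392 140 0.10 255 36" "533 -392 40 0.10 255 25"
```

```text
t 5.45 at [481.7  55.7  50. ] [-3.138e+00 -1.000e-03  1.800e+00] gap 0.5 F [ 0.5 -0.2 -0.2]
[[-0.2,0.6,-30.0,0,0,-0.0,255],[-0.2,0.7,-30.0,0,0,-0.0,255],[-0.2,0.6,-30.0,0,0,-0.0,255],[-29.8,-3.6,0.0,0,0,0.113,255],[-30.0,-0.2,0.0,0,0,0.114,255],[-29.9,3.3,0.0,0,0,0.113,255],[-29.2,6.5,0.0,0,0,0.113,255],[-28.4,9.9,0.0,0,0,0.114,255],[-27.1,13.0,0.0,0,0,0.113,255],[-25.4,15.9,0.0,0,0,0.113,255]]
[[-23.4,18.8,0.0,0,0,0.114,255],[-21.2,21.2,0.0,0,0,0.113,255],[-18.6,23.6,0.0,0,0,0.113,255],[-15.9,25.4,0.0,0,0,0.113,255],[-12.9,27.2,0.0,0,0,0.114,255],[-9.7,28.4,0.0,0,0,0.113,255],[-6.5,29.3,0.0,0,0,0.113,255],[-3.1,29.8,0.0,0,0,0.114,255],[-0.0,0.0,20.0,0,0,-0.0,255],[-0.0,0.0,20.0,0,0,-0.0,255]]
[[-0.0,0.0,20.0,0,0,-0.0,255],[-0.0,0.0,20.0,0,0,-0.0,255],[-0.0,0.0,20.0,0,0,-0.0,255]]
```

The gap is 0.5 mm, so the grasp missed. I'll look from both cameras.

Run:
```python
from fit import *
a=snapshot("top"); b=snapshot("side")
z=lambda m:cv2.resize(m,None,fx=3,fy=3,interpolation=cv2.INTER_CUBIC)
save(np.vstack([z(a[180:275,200:360]),z(b[150:255,180:340])]),"pics/c2.png")
for c in("top","side"):
    for q in spotter.spot_point("marker_center",c)[:2]: print(c,q["score"],np.array(q["position"]),at_z(c,q["position"],.0215))
fit("marker_center",box(.135,.019,.012,.031),[.482,.054,1.8])
```

```text
side 0.58 [230.7 230.9] [0.4817417  0.05047238 0.0215    ]
marker_center ['top'] [0.482 0.054 1.8  ] iou 0.0
marker_center ['side'] [0.4834 0.055  1.7908] iou 0.963
marker_center ['top', 'side'] [0.4834 0.055  1.7908] iou 0.481
```

View pics/c2.png

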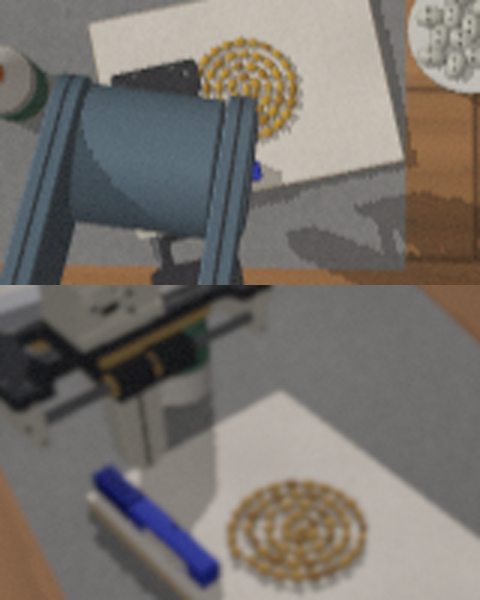

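Run:
```python
from h import *
s=bot.read_state(); p=s["tool_pos"]; print(s["t"],p,s["eef_rot"],proj("side",p),proj("side",p+[0,0,.02]))
for z in(.05,.06,.07,.08): print(z, at_z("side",[227,210],z))
for P in([.4835,.0555,.0215],[.4835,.0555,.031]): print(proj("side",P))
```

```text
5.75 [0.4830513  0.05556495 0.05047755] [-3.14112228e+00 -1.58929810e-04  1.79975040e+00] [228.93006729 219.62576051] [227.90565543 212.74521197]
0.05 [0.49085693 0.08561325 0.05      ]
0.06 [0.487779   0.07515714 0.06      ]
0.07 [0.48470108 0.06470102 0.07      ]
0.08 [0.48162315 0.05424491 0.08      ]
[230.55930479 229.13611612]
[230.10166713 226.05201211]
```

The visible fingertips sit about 8 px above where the reported TCP projects, so the real tips may be ~20 mm higher than reported. An overlay will show it.

Run:
```python
from h import *
p=bot.read_state()["tool_pos"]; 
im=snapshot("side"); x0,y0,k=190,165,8
b=cv2.resize(im[y0:y0+72,x0:x0+90],None,fx=k,fy=k,interpolation=cv2.INTER_CUBIC)
for dz in(0,.01,.02,.03,.04):
    q=((proj("side",p+[0,0,dz])-[x0,y0]+.5)*k).astype(int); cv2.line(b,(q[0]-40,q[1]),(q[0]+40,q[1]),(255,0,255),1); cv2.putText(b,str(int(dz*1000)),(q[0]+45,q[1]+4),0,.45,(255,0,0),1)
save(b,"pics/tip.png")
```

```text
(no output)
```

View pics/tip.png

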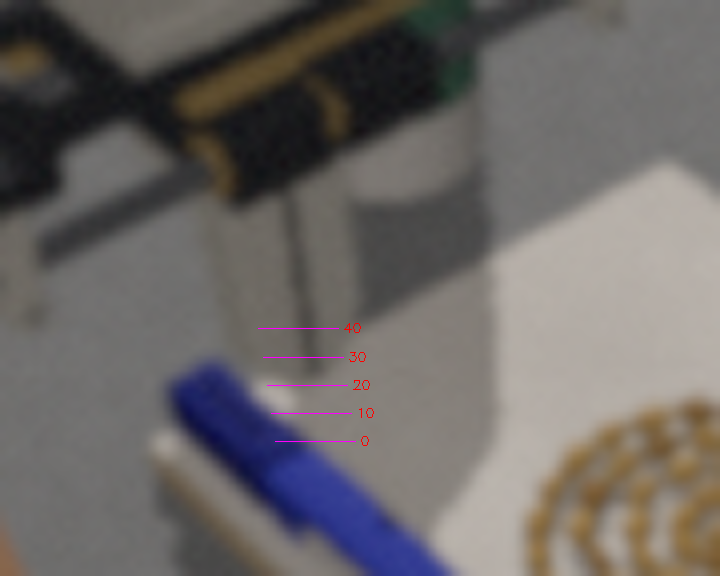

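Run:
```python
from h import *
p=bot.read_state()["tool_pos"]; print(bot.read_state()["joint_pos"])
a=np.array([np.cos(.229),np.sin(.229),0]); b=np.array([-a[1],a[0],0])
print("seen (237.3,205) (266.7,201.7)")
for dz in (.084,.104,.124,.144): print(dz,[proj("top",p+a*.094+s*b*.0375+[0,0,dz]).round(1) for s in(1,-1)])
```

```text
[-1.15330616e-01  2.91867475e-01  1.87059837e+00 -2.49059096e-05
  9.80277370e-01 -3.44316420e-01]
seen (237.3,205) (266.7,201.7)
0.084 [array([239.1, 207.7]), array([267.6, 201.5])]
0.104 [array([238.2, 206.7]), array([267.2, 200.4])]
0.124 [array([237.3, 205.7]), array([266.9, 199.3])]
0.144 [array([236.4, 204.7]), array([266.5, 198.1])]
```

The top view confirms x and y, so the real tips sit about 20 mm above the reported TCP. I'll go down again in small steps, watching the force.

servo_tool([
  [0,0,0,0,0,0,131],
  [0,0,0,0,0,0,131],
  [0,0,11,0,0,0,131],
  [0,0,11,0,0,0,131],
  [0,0,7,0,0,0,131],
  [0,0,4,0,0,0,131],
  [0,0,0,0,0,0,131],
])

```text
t: 6.38
tool_pos: [0.4826, 0.0556, 0.0168]
eef_rot: [-3.14, -0.001, 1.8]
force: [0.3, -0.1, -0.9]
finger_gap: 0.0421
grasp_force: 0.0
```

servo_tool([
  [0,0,2,0,0,0,131],
  [0,0,1,0,0,0,131],
])

```text
t: 6.55
tool_pos: [0.4838, 0.0555, 0.0149]
eef_rot: [3.141, 0.0, 1.8]
force: [-0.1, -0.2, -0.6]
finger_gap: 0.0451
grasp_force: 0.0
```

Run:
```python
from h import *
p=bot.read_state()["tool_pos"]; print(p)
im=snapshot("side"); x0,y0,k=190,165,8
b=cv2.resize(im[y0:y0+72,x0:x0+90],None,fx=k,fy=k,interpolation=cv2.INTER_CUBIC)
a=np.array([np.cos(.229),np.sin(.229),0])
for s in(1,-1):
  for dz in(0,.01,.02,.03):
    q=((proj("side",p+s*.031*a+[0,0,dz])-[x0,y0]+.5)*k).astype(int); cv2.line(b,(q[0]-20,q[1]),(q[0]+20,q[1]),(255,0,255),1); cv2.putText(b,str(int(dz*1000)),(q[0]+25,q[1]+4),0,.45,(255,0,0),1)
save(b,"pics/tip2.png")
```

```text
[0.48376692 0.05550048 0.01490587]
```

View pics/tip2.png

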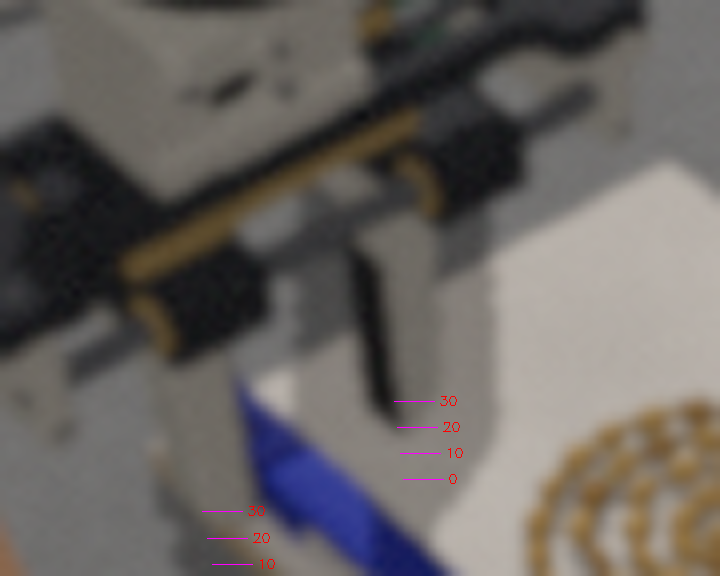

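The far fingertip's pad ends near the +20 mark, and no contact force shows. I keep descending in small steps.

servo_tool([
  [0,0,2,0,0,0,131],
  [0,0,2,0,0,0,131],
  [0,0,2,0,0,0,131],
  [0,0,1,0,0,0,131],
  [0,0,0,0,0,0,131],
])

```text
t: 7.02
tool_pos: [0.4833, 0.0555, 0.0075]
eef_rot: [-3.141, -0.0, 1.8]
force: [0.3, 0.1, 0.4]
finger_gap: 0.0451
grasp_force: 0.0
```

servo_tool([
  [0,0,1,0,0,0,131],
  [0,0,1,0,0,0,131],
  [0,0,1,0,0,0,131],
  [0,0,0,0,0,0,131],
])

```text
t: 7.35
tool_pos: [0.4833, 0.0555, 0.0045]
eef_rot: [-3.141, -0.0, 1.8]
force: [-0.4, 0.2, 0.7]
finger_gap: 0.0453
grasp_force: 0.0
```

servo_tool([
  [0,0,0,0,0,0,170],
  [0,0,0,0,0,0,200],
  [0,0,0,0,0,0,230],
  [0,0,0,0,0,0,255],
  [0,0,0,0,0,0,255],
  [0,0,0,0,0,0,255],
])

```text
t: 7.85
tool_pos: [0.4835, 0.0555, 0.0048]
eef_rot: [3.142, 0.0, 1.8]
force: [-0.5, 0.4, -0.2]
finger_gap: 0.01
grasp_force: 0.0
```

servo_tool([
  [0,0,0,0,0,0,131],
  [0,0,0,0,0,0,131],
  [0,0,0,0,0,0,131],
  [0,0,0,0,0,0,131],
  [0,0,1,0,0,0,131],
  [0,0,1,0,0,0,131],
  [0,0,1,0,0,0,131],
  [0,0,0,0,0,0,131],
])

```text
t: 8.52
tool_pos: [0.4833, 0.0555, 0.0015]
eef_rot: [-3.141, -0.0, 1.8]
force: [-0.1, 0.2, 1.1]
finger_gap: 0.0452
grasp_force: 0.0
```

Run:
```python
from h import *
s=bot.read_state();p=s["tool_pos"]; print(s)
im=snapshot("side"); x0,y0,k=190,165,8
b=cv2.resize(im[y0:y0+72,x0:x0+90],None,fx=k,fy=k,interpolation=cv2.INTER_CUBIC)
b=cv2.convertScaleAbs(b,alpha=1.6,beta=-40)
a=np.array([np.cos(.229),np.sin(.229),0])
for s in(1,-1):
  for dz in(0,.01,.02,.03,.04):
    q=((proj("side",p+s*.031*a+[0,0,dz])-[x0,y0]+.5)*k).astype(int); cv2.circle(b,tuple(map(int,q)),3,(255,0,255),-1)
save(b,"pics/tip3.png")
```

```text
{'t': 8.5167, 'joint_pos': array([-1.15385996e-01,  3.64670439e-01,  1.91767098e+00,  1.91421766e-05,
        8.59702424e-01, -3.44350232e-01]), 'qd': array([ 0.00210412, -0.00154332, -0.0021976 ,  0.00048219,  0.00495173,
        0.00014364]), 'joint_torque': array([-9.21963685e-03, -4.13680744e+01, -2.00792760e+01,  5.22358145e-02,
       -4.77946684e-03,  2.75652746e-04]), 'tool_pos': array([0.48326419, 0.05553677, 0.0014942 ]), 'eef_rot': array([-3.14117285e+00, -1.65960664e-04,  1.79974803e+00]), 'force': array([-0.061873  ,  0.16654727,  1.10161057]), 'torque': array([-0.04412253, -0.10743879, -0.02096143]), 'grasp_force': 0.0, 'finger_gap': 0.045231167524580305}
```

View pics/tip3.png

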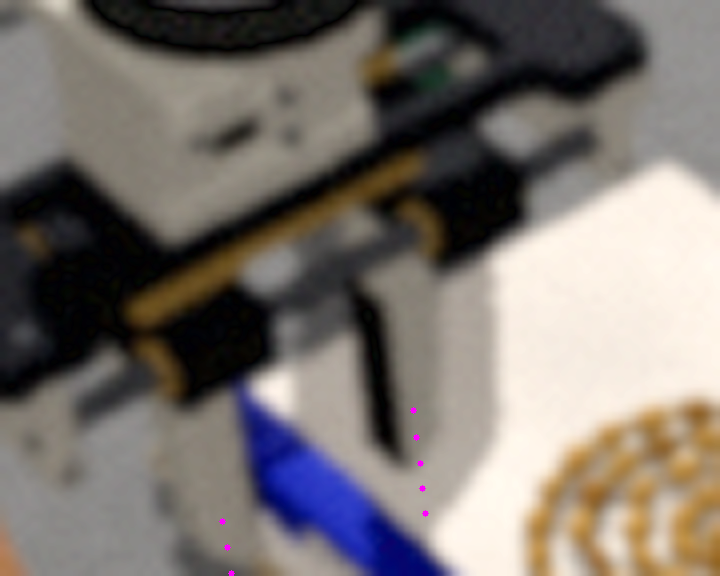

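servo_tool([
  [0,0,0,0,0,0,170],
  [0,0,0,0,0,0,200],
  [0,0,0,0,0,0,230],
  [0,0,0,0,0,0,255],
  [0,0,0,0,0,0,255],
  [0,0,0,0,0,0,255],
])

```text
t: 9.07
tool_pos: [0.4849, 0.0557, 0.0029]
eef_rot: [3.139, 0.0, 1.8]
force: [0.3, 3.5, 12.1]
finger_gap: 0.0107
grasp_force: 15.2
```

The contact force with a 10.7 mm gap means the tips rode on top of the marker, so the real tip is about 28 mm above the reported TCP. I'll open, re-check the marker pose and go lower.

servo_tool([
  [0,0,-3,0,0,0,131],
  [0,0,0,0,0,0,131],
  [0,0,0,0,0,0,131],
  [0,0,0,0,0,0,131],
  [0,0,0,0,0,0,131],
])

```text
t: 9.48
tool_pos: [0.4831, 0.0555, 0.0045]
eef_rot: [-3.141, -0.0, 1.8]
force: [-0.1, 0.9, 1.3]
finger_gap: 0.0389
grasp_force: 0.0
```

Run:
```python
from fit import *
snapshot("side"); print(bot.read_state()["force"],bot.read_state()["finger_gap"])
for q in spotter.spot_point("marker_center","side")[:2]: print(q["score"],np.array(q["position"]),at_z("side",q["position"],.0215))
fit("marker_center",box(.135,.019,.012,.031),[.482,.054,1.8],cams=("side",))
fit("board",box(.27,.19,0,.012),[.574,.005,1.79],cams=("side",))
```

```text
[ 0.31498992  0.76308274 -0.72250612] 0.04226631702685998
0.65 [199.5 153.7] [0.51863124 0.35723154 0.0215    ]
0.61 [229.3 232.9] [0.47684816 0.04642807 0.0215    ]
marker_center ['side'] [0.4807 0.0535 1.8057] iou 0.713
board ['side'] [0.5736 0.0037 1.7839] iou 0.958
```

servo_tool([
  [0,0,2,0,0,0,131],
  [0,0,2,0,0,0,131],
  [0,0,2,0,0,0,131],
  [0,0,2,0,0,0,131],
  [0,0,2,0,0,0,131],
  [0,0,0,0,0,0,131],
])

```text
t: 10.18
tool_pos: [0.4831, 0.0556, -0.0057]
eef_rot: [-3.141, -0.0, 1.8]
force: [0.3, 1.0, 0.1]
finger_gap: 0.0452
grasp_force: 0.0
```

servo_tool([
  [0,0,1,0,0,0,131],
  [0,0,1,0,0,0,131],
  [0,0,1,0,0,0,131],
  [0,0,0,0,0,0,131],
])

```text
t: 10.52
tool_pos: [0.4833, 0.0555, -0.0084]
eef_rot: [-3.141, -0.0, 1.8]
force: [-0.3, 0.2, -0.5]
finger_gap: 0.0453
grasp_force: 0.0
```

servo_tool([
  [0,0,0.5,0,0,0,131],
  [0,0,0.5,0,0,0,131],
  [0,0,0.5,0,0,0,131],
  [0,0,0,0,0,0,131],
])

```text
t: 10.85
tool_pos: [0.4834, 0.0555, -0.0098]
eef_rot: [-3.141, -0.0, 1.8]
force: [-0.3, -0.9, 0.0]
finger_gap: 0.0451
grasp_force: 0.0
```

servo_tool([
  [0,0,0,0,0,0,170],
  [0,0,0,0,0,0,200],
  [0,0,0,0,0,0,230],
  [0,0,0,0,0,0,255],
  [0,0,0,0,0,0,255],
  [0,0,0,0,0,0,255],
])

```text
t: 11.35
tool_pos: [0.4835, 0.0555, -0.0097]
eef_rot: [3.142, 0.0, 1.8]
force: [0.3, -0.2, -0.1]
finger_gap: 0.0187
grasp_force: 15.0
```

Gripped, with a gap of 18.7 mm. Next comes the lift and the carry to the tray.

```bash
python3 plan.py "483.5 55.5 -3 1.80 255 4" "483.5 55.5 110 1.80 255 30" "533 -392 110 0.10 255 36" "533 -392 20 0.10 255 25"
```

```text
t 11.35 at [483.5  55.5  -9.7] [3.142 0.    1.8  ] gap 18.7 F [ 0.3 -0.2 -0.1]
[[-0.0,0.0,-3.4,0,0,-0.0,255],[-0.0,0.0,-3.3,0,0,-0.0,255],[-0.0,0.0,-28.3,0,0,-0.0,255],[-0.0,0.0,-28.2,0,0,-0.0,255],[-0.0,0.0,-28.3,0,0,-0.0,255],[-0.0,0.0,-28.2,0,0,-0.0,255],[-29.8,-3.6,-0.0,0,0,0.113,255],[-30.0,-0.1,-0.0,0,0,0.114,255],[-29.9,3.2,-0.0,0,0,0.113,255],[-29.2,6.6,-0.0,0,0,0.113,255]]
[[-28.4,9.8,-0.0,0,0,0.114,255],[-27.0,13.1,-0.0,0,0,0.113,255],[-25.5,15.9,-0.0,0,0,0.113,255],[-23.4,18.8,-0.0,0,0,0.114,255],[-21.2,21.3,-0.0,0,0,0.113,255],[-18.6,23.5,-0.0,0,0,0.113,255],[-15.9,25.5,-0.0,0,0,0.114,255],[-12.8,27.1,-0.0,0,0,0.113,255],[-9.7,28.4,-0.0,0,0,0.113,255],[-6.5,29.3,-0.0,0,0,0.113,255]]
[[-3.1,29.9,-0.0,0,0,0.114,255],[0.0,-0.0,22.5,0,0,-0.0,255],[0.0,-0.0,22.5,0,0,-0.0,255],[0.0,-0.0,22.5,0,0,-0.0,255],[0.0,-0.0,22.5,0,0,-0.0,255]]
```

servo_tool([
  [0,0,-3.4,0,0,0,255],
  [0,0,-3.3,0,0,0,255],
  [0,0,-28.3,0,0,0,255],
  [0,0,-28.2,0,0,0,255],
  [0,0,-28.3,0,0,0,255],
  [0,0,-28.2,0,0,0,255],
  [-29.8,-3.6,0,0,0,0.113,255],
  [-30.0,-0.1,0,0,0,0.114,255],
  [-29.9,3.2,0,0,0,0.113,255],
  [-29.2,6.6,0,0,0,0.113,255],
])

```text
t: 12.18
tool_pos: [0.4968, -0.0648, 0.1108]
eef_rot: [3.14, 0.0, 1.342]
force: [-0.3, 0.8, 0.1]
finger_gap: 0.0188
grasp_force: 15.0
```

servo_tool([
  [-28.4,9.8,0,0,0,0.114,255],
  [-27.0,13.1,0,0,0,0.113,255],
  [-25.5,15.9,0,0,0,0.113,255],
  [-23.4,18.8,0,0,0,0.114,255],
  [-21.2,21.3,0,0,0,0.113,255],
  [-18.6,23.5,0,0,0,0.113,255],
  [-15.9,25.5,0,0,0,0.114,255],
  [-12.8,27.1,0,0,0,0.113,255],
  [-9.7,28.4,0,0,0,0.113,255],
  [-6.5,29.3,0,0,0,0.113,255],
])

```text
t: 13.02
tool_pos: [0.5295, -0.3635, 0.1102]
eef_rot: [-3.141, -0.0, 0.208]
force: [0.3, 0.6, -0.5]
finger_gap: 0.0188
grasp_force: 15.0
```

servo_tool([
  [-3.1,29.9,0,0,0,0.114,255],
  [0,0,22.5,0,0,0,255],
  [0,0,22.5,0,0,0,255],
  [0,0,22.5,0,0,0,255],
  [0,0,22.5,0,0,0,255],
  [0,0,0,0,0,0,255],
  [0,0,0,0,0,0,255],
])

```text
t: 13.6
tool_pos: [0.5321, -0.3912, 0.019]
eef_rot: [-3.139, 0.002, 0.1]
force: [0.3, -0.4, 0.8]
finger_gap: 0.0188
grasp_force: 15.0
```

```bash
python3 plan.py "533 -392 -8 0.10 255 8" "533 -392 -17 0.10 255 2"
python3 - <<'E'
from h import *
snapshot("side")
for q in spotter.look_for("marker_center","side")[:2]: print(q)
E
```

```text
t 13.6 at [ 532.1 -391.2   19. ] [-3.139e+00  2.000e-03  1.000e-01] gap 18.8 F [ 0.3 -0.4  0.8]
[[0.2,0.2,6.7,0,0,-0.0,255],[0.2,0.3,6.8,0,0,-0.0,255],[0.2,0.2,6.7,0,0,-0.0,255],[0.2,0.2,6.8,0,0,-0.0,255],[-0.0,0.0,1.8,0,0,-0.0,255],[-0.0,0.0,1.8,0,0,-0.0,255],[-0.0,0.0,1.8,0,0,-0.0,255],[-0.0,0.0,1.8,0,0,-0.0,255],[-0.0,0.0,1.8,0,0,-0.0,255]]
{'extent': [350.0, 397.4, 380.9, 419.4], 'score': 0.63}
```

servo_tool([
  [0,0,7,0,0,0,255],
  [0,0,7,0,0,0,255],
  [0,0,7,0,0,0,255],
  [0,0,7,0,0,0,255],
  [0,0,2,0,0,0,255],
  [0,0,2,0,0,0,255],
  [0,0,2,0,0,0,255],
  [0,0,1.5,0,0,0,255],
  [0,0,1,0,0,0,255],
  [0,0,0,0,0,0,255],
])

```text
t: 14.53
tool_pos: [0.533, -0.392, -0.0166]
eef_rot: [-3.142, 0.0, 0.1]
force: [-0.2, -0.8, 0.5]
finger_gap: 0.019
grasp_force: 15.0
```

servo_tool([
  [0,0,0.8,0,0,0,255],
  [0,0,0,0,0,0,230],
  [0,0,0,0,0,0,167],
  [0,0,0,0,0,0,167],
  [0,0,0,0,0,0,167],
  [0,0,-5,0,0,0,167],
  [0,0,-15,0,0,0,167],
  [0,0,-25,0,0,0,120],
])

```text
t: 15.2
tool_pos: [0.5313, -0.3904, 0.0256]
eef_rot: [-3.137, 0.004, 0.1]
force: [-0.4, -0.0, -0.6]
finger_gap: 0.0351
grasp_force: 0.0
```

```bash
python3 - <<'E'
from fit import *
a=snapshot("top"); s=snapshot("side"); print(bot.read_state()["tool_pos"])
for c in("top","side"):
    for q in spotter.spot_point("marker_center",c)[:1]: print(c,q["score"],np.array(q["position"]),at_z(c,q["position"],.0135))
fit("marker_center",box(.135,.019,.004,.023),[.533,-.392,.1])
fit("board",box(.27,.19,0,.012),[.574,.005,1.79])
# bar yaw by colour-free edges
m=spotter.cut_out("bar_center","top")
for q in m[:2]:
    r=q["region"].astype(np.uint8); c=cv2.findNonZero(r); R=cv2.minAreaRect(c); B=cv2.boxPoints(R); print("bar",q["score"],[at_z("top",b,.022)[:2].round(4).tolist() for b in B])
E
python3 plan.py "533 -392 170 0.10 120 38" "507 379 170 0.08 120 38"  "507 379 40 0.08 120 32"
```

```text
[ 0.5353508  -0.39429308  0.03220677]
side 0.58 [375.6 413.5] [ 0.52783262 -0.39053248  0.0135    ]
marker_center ['side'] [ 0.4872 -0.3944  0.0867] iou 0.929
board ['top'] [0.574  0.0063 1.7913] iou 0.955
board ['side'] [0.5711 0.0038 1.7902] iou 0.838
board ['top', 'side'] [0.5721 0.0041 1.7912] iou 0.893
bar 0.81 [[0.6033, 0.3998], [0.6046, 0.3671], [0.4526, 0.3555], [0.4513, 0.3876]]
t 15.65 at [ 532.4 -391.4   26.5] [-3.14e+00  1.00e-03  1.00e-01] gap 49.2 F [0.4 0.8 0.2]
[[0.1,0.2,-35.9,0,0,-0.0,120],[0.2,0.1,-35.9,0,0,-0.0,120],[0.1,0.2,-35.8,0,0,-0.0,120],[0.2,0.2,-35.9,0,0,-0.0,120],[2.4,-36.7,-0.0,0,0,0.001,120],[2.4,-36.6,-0.0,0,0,0.001,120],[2.4,-36.7,-0.0,0,0,0.001,120],[2.3,-36.6,-0.0,0,0,0.001,120],[2.2,-36.7,-0.0,0,0,0.001,120],[2.3,-36.7,-0.0,0,0,0.001,120]]
[[2.2,-36.7,-0.0,0,0,0.001,120],[2.2,-36.6,-0.0,0,0,0.001,120],[2.1,-36.7,-0.0,0,0,0.0,120],[2.1,-36.7,-0.0,0,0,0.001,120],[2.1,-36.7,-0.0,0,0,0.001,120],[2.1,-36.6,-0.0,0,0,0.001,120],[2.0,-36.7,-0.0,0,0,0.001,120],[2.0,-36.7,-0.0,0,0,0.001,120],[1.9,-36.7,-0.0,0,0,0.001,120],[1.9,-36.7,-0.0,0,0,0.001,120]]
[[1.9,-36.7,-0.0,0,0,0.001,120],[1.8,-36.7,-0.0,0,0,0.001,120],[1.8,-36.6,-0.0,0,0,0.001,120],[1.8,-36.7,-0.0,0,0,0.001,120],[1.7,-36.7,-0.0,0,0,0.001,120],[0.0,-0.0,26.0,0,0,-0.0,120],[0.0,-0.0,26.0,0,0,-0.0,120],[0.0,-0.0,26.0,0,0,-0.0,120],[0.0,-0.0,26.0,0,0,-0.0,120],[0.0,-0.0,26.0,0,0,-0.0,120]]
```

servo_tool([
  [0,0,-36,0,0,0,120],
  [0,0,-36,0,0,0,120],
  [0,0,-36,0,0,0,120],
  [0,0,-36,0,0,0,120],
  [2.4,-36.7,0,0,0,0.001,120],
  [2.4,-36.6,0,0,0,0.001,120],
  [2.4,-36.7,0,0,0,0.001,120],
  [2.3,-36.6,0,0,0,0.001,120],
  [2.2,-36.7,0,0,0,0.001,120],
  [2.3,-36.7,0,0,0,0.001,120],
], grip_force=60)

```text
t: 16.48
tool_pos: [0.5248, -0.1699, 0.171]
eef_rot: [-3.141, 0.001, 0.093]
force: [0.5, 0.3, -0.5]
finger_gap: 0.0494
grasp_force: 0.0
```

servo_tool([
  [2.2,-36.7,0,0,0,0.001,120],
  [2.2,-36.6,0,0,0,0.001,120],
  [2.1,-36.7,0,0,0,0,120],
  [2.1,-36.7,0,0,0,0.001,120],
  [2.1,-36.7,0,0,0,0.001,120],
  [2.1,-36.6,0,0,0,0.001,120],
  [2.0,-36.7,0,0,0,0.001,120],
  [2.0,-36.7,0,0,0,0.001,120],
  [1.9,-36.7,0,0,0,0.001,120],
  [1.9,-36.7,0,0,0,0.001,120],
])

```text
t: 17.32
tool_pos: [0.5124, 0.1972, 0.1711]
eef_rot: [3.141, 0.001, 0.085]
force: [1.3, -0.3, -0.7]
finger_gap: 0.0492
grasp_force: 0.0
```

servo_tool([
  [1.9,-36.7,0,0,0,0.001,120],
  [1.8,-36.7,0,0,0,0.001,120],
  [1.8,-36.6,0,0,0,0.001,120],
  [1.8,-36.7,0,0,0,0.001,120],
  [1.7,-36.7,0,0,0,0.001,120],
  [0,0,26,0,0,0,120],
  [0,0,26,0,0,0,120],
  [0,0,26,0,0,0,120],
  [0,0,26,0,0,0,120],
  [0,0,26,0,0,0,120],
])

```text
t: 18.15
tool_pos: [0.5062, 0.379, 0.0397]
eef_rot: [3.141, 0.001, 0.08]
force: [0.1, 0.4, -0.2]
finger_gap: 0.049
grasp_force: 0.0
```

servo_tool([
  [0,0,0,0,0,0,120],
  [0,0,0,0,0,0,120],
  [0,0,0,0,0,0,120],
])

```text
t: 18.4
tool_pos: [0.5076, 0.3793, 0.0427]
eef_rot: [-3.141, -0.001, 0.08]
force: [-0.6, 0.4, -0.1]
finger_gap: 0.0489
grasp_force: 0.0
```

```bash
python3 plan.py "508 378.5 -10 0.08 120 8" "508 378.5 -21 0.08 120 2"
python3 - <<'E'
from fit import *
snapshot("top")
fit("marker_center",box(.135,.019,.004,.023),[.533,-.392,.1],cams=("top",))
print(np.degrees(0),[ (q["score"],q["position"]) for q in spotter.spot_point("marker_center","top")[:1]])
E
```

```text
t 18.4 at [507.6 379.3  42.7] [-3.141e+00 -1.000e-03  8.000e-02] gap 48.9 F [-0.6  0.4 -0.1]
[[0.0,0.1,7.5,0,0,-0.0,120],[0.1,0.1,7.5,0,0,-0.0,120],[0.0,0.2,7.6,0,0,-0.0,120],[0.1,0.1,7.5,0,0,-0.0,120],[0.0,0.1,7.5,0,0,-0.0,120],[0.1,0.1,7.5,0,0,-0.0,120],[0.0,0.1,7.6,0,0,-0.0,120],[0.0,0.0,1.8,0,0,-0.0,120],[0.0,0.0,1.9,0,0,-0.0,120],[0.0,0.0,1.8,0,0,-0.0,120]]
[[0.0,0.0,1.8,0,0,-0.0,120],[0.0,0.0,1.8,0,0,-0.0,120],[0.0,0.0,1.9,0,0,-0.0,120]]
marker_center ['top'] [ 0.5291 -0.3904  0.108 ] iou 0.947
0.0 [(0.57, [421.7, 229.3])]
```

servo_tool([
  [0,0.2,8,0,0,0,120],
  [0,0.2,8,0,0,0,120],
  [0,0.2,8,0,0,0,120],
  [0,0.2,8,0,0,0,120],
  [0,0,8,0,0,0,120],
  [0,0,7,0,0,0,120],
  [0,0,6,0,0,0,120],
  [0,0,5,0,0,0,120],
  [0,0,3,0,0,0,120],
  [0,0,0,0,0,0,120],
])

```text
t: 19.38
tool_pos: [0.5065, 0.378, -0.0202]
eef_rot: [3.141, 0.001, 0.08]
force: [0.4, 0.4, 0.1]
finger_gap: 0.0491
grasp_force: 0.0
```

servo_tool([
  [0,0,0,0,0,0,150],
  [0,0,0,0,0,0,170],
  [0,0,0,0,0,0,190],
  [0,0,0,0,0,0,255],
  [0,0,0,0,0,0,255],
  [0,0,0,0,0,0,255],
])

```text
t: 19.88
tool_pos: [0.5073, 0.3775, -0.0189]
eef_rot: [3.141, -0.0, 0.08]
force: [-0.8, -4.7, 3.8]
finger_gap: 0.0276
grasp_force: 59.9
```

```bash
python3 plan.py
python3 - <<'E'
from fit import *
snapshot("side")
fit("bar_center",box(.15,.028,0,.022),[.527,.380,.08],cams=("side",))
E
```

```text
t 19.88 at [507.3 377.5 -18.9] [ 3.141 -0.     0.08 ] gap 27.6 F [-0.8 -4.7  3.8]
bar_center ['side'] [0.5336 0.3785 0.072 ] iou 0.42
```

```bash
python3 plan.py "507.5 378 -12 0.08 255 3" "507.5 378 180 0.08 255 24" "579.3 -111.3 180 0.219 255 27" "579.3 -111.3 30 0.219 255 22"
```

```text
t 19.98 at [507.2 377.6 -18.9] [ 3.141 -0.     0.08 ] gap 27.4 F [-0.2 -4.8  5.4]
[[0.1,-0.1,-2.3,0,0,-0.0,255],[0.1,-0.2,-2.3,0,0,-0.0,255],[0.1,-0.1,-2.3,0,0,-0.0,255],[-0.0,-0.0,-24.0,0,0,-0.0,255],[-0.0,-0.0,-24.0,0,0,-0.0,255],[-0.0,-0.0,-24.0,0,0,-0.0,255],[-0.0,-0.0,-24.0,0,0,-0.0,255],[-0.0,-0.0,-24.0,0,0,-0.0,255],[-0.0,-0.0,-24.0,0,0,-0.0,255],[-0.0,-0.0,-24.0,0,0,-0.0,255]]
[[-0.0,-0.0,-24.0,0,0,-0.0,255],[1.7,26.0,0.0,0,0,-0.007,255],[1.6,26.0,0.0,0,0,-0.008,255],[1.3,25.9,0.0,0,0,-0.007,255],[1.1,26.0,0.0,0,0,-0.007,255],[1.0,26.1,0.0,0,0,-0.008,255],[0.7,26.0,0.0,0,0,-0.007,255],[0.6,26.0,0.0,0,0,-0.007,255],[0.4,26.0,0.0,0,0,-0.008,255],[0.2,26.0,0.0,0,0,-0.007,255]]
[[-0.0,26.1,0.0,0,0,-0.007,255],[-0.2,26.0,0.0,0,0,-0.008,255],[-0.4,26.0,0.0,0,0,-0.007,255],[-0.6,26.0,0.0,0,0,-0.007,255],[-0.7,26.1,0.0,0,0,-0.008,255],[-1.0,26.0,0.0,0,0,-0.007,255],[-1.1,26.0,0.0,0,0,-0.007,255],[-1.4,26.0,0.0,0,0,-0.008,255],[-1.5,25.9,0.0,0,0,-0.007,255],[-1.7,26.0,0.0,0,0,-0.007,255]]
[[-0.0,0.0,21.4,0,0,-0.0,255],[-0.0,0.0,21.5,0,0,-0.0,255],[-0.0,0.0,21.4,0,0,-0.0,255],[-0.0,0.0,21.4,0,0,-0.0,255],[-0.0,0.0,21.5,0,0,-0.0,255],[-0.0,0.0,21.4,0,0,-0.0,255],[-0.0,0.0,21.4,0,0,-0.0,255]]
```

servo_tool([
  [0.1,-0.1,-2.3,0,0,0,255],
  [0.1,-0.2,-2.3,0,0,0,255],
  [0.1,-0.1,-6,0,0,0,255],
  [0,0,-16,0,0,0,255],
  [0,0,-24,0,0,0,255],
  [0,0,-24,0,0,0,255],
  [0,0,-24,0,0,0,255],
  [0,0,-24,0,0,0,255],
  [0,0,-24,0,0,0,255],
  [0,0,-24,0,0,0,255],
])

```text
t: 20.82
tool_pos: [0.5061, 0.3788, 0.1517]
eef_rot: [3.142, 0.002, 0.08]
force: [0.2, 0.4, -7.9]
finger_gap: 0.0273
grasp_force: 59.9
```

servo_tool([
  [0,0,-28,0,0,0,255],
  [1.7,26,0,0,0,-0.007,255],
  [1.6,26,0,0,0,-0.008,255],
  [1.3,26,0,0,0,-0.007,255],
  [1.1,26,0,0,0,-0.007,255],
  [1.0,26,0,0,0,-0.008,255],
  [0.7,26,0,0,0,-0.007,255],
  [0.6,26,0,0,0,-0.007,255],
  [0.4,26,0,0,0,-0.008,255],
  [0.2,26,0,0,0,-0.007,255],
])

```text
t: 21.65
tool_pos: [0.5404, 0.1462, 0.1787]
eef_rot: [-3.141, 0.002, 0.147]
force: [0.2, -0.7, -7.4]
finger_gap: 0.0276
grasp_force: 59.9
```

servo_tool([
  [0,26,0,0,0,-0.007,255],
  [-0.2,26,0,0,0,-0.008,255],
  [-0.4,26,0,0,0,-0.007,255],
  [-0.6,26,0,0,0,-0.007,255],
  [-0.7,26,0,0,0,-0.008,255],
  [-1.0,26,0,0,0,-0.007,255],
  [-1.1,26,0,0,0,-0.007,255],
  [-1.4,26,0,0,0,-0.008,255],
  [-1.5,26,0,0,0,-0.007,255],
  [-1.7,26,0,0,0,-0.007,255],
])

```text
t: 22.48
tool_pos: [0.5785, -0.111, 0.1786]
eef_rot: [-3.14, 0.001, 0.22]
force: [0.5, 0.5, -8.5]
finger_gap: 0.0272
grasp_force: 59.9
```

servo_tool([
  [0,0,20,0,0,0,255],
  [0,0,25,0,0,0,255],
  [0,0,25,0,0,0,255],
  [0,0,20,0,0,0,255],
  [0,0,10,0,0,0,255],
  [0,0,0,0,0,0,255],
  [0,0,0,0,0,0,255],
  [0,0,0,0,0,0,255],
])

```text
t: 23.15
tool_pos: [0.5803, -0.1108, 0.0807]
eef_rot: [3.14, -0.002, 0.219]
force: [0.5, -0.5, -6.8]
finger_gap: 0.0273
grasp_force: 59.9
```

```bash
python3 plan.py "579.3 -111.3 30 0.219 255 10"
python3 - <<'E'
from fit import *
im=snapshot("side"); save(cv2.resize(im[150:350,190:430],None,fx=3,fy=3,interpolation=cv2.INTER_CUBIC),"pics/s3.png")
fit("board",box(.27,.19,0,.012),[.574,.005,1.79],cams=("side",))
E
```

```text
t 23.15 at [ 580.3 -110.8   80.7] [ 3.14e+00 -2.00e-03  2.19e-01] gap 27.3 F [ 0.5 -0.5 -6.8]
[[-0.2,0.1,8.5,0,0,0.0,255],[-0.2,0.0,8.4,0,0,0.0,255],[-0.1,0.1,8.5,0,0,0.0,255],[-0.2,0.0,8.4,0,0,0.0,255],[-0.2,0.1,8.5,0,0,0.0,255],[-0.2,0.0,8.4,0,0,0.0,255]]
board ['side'] [0.5734 0.004  1.7886] iou 0.993
```

View pics/s3.png

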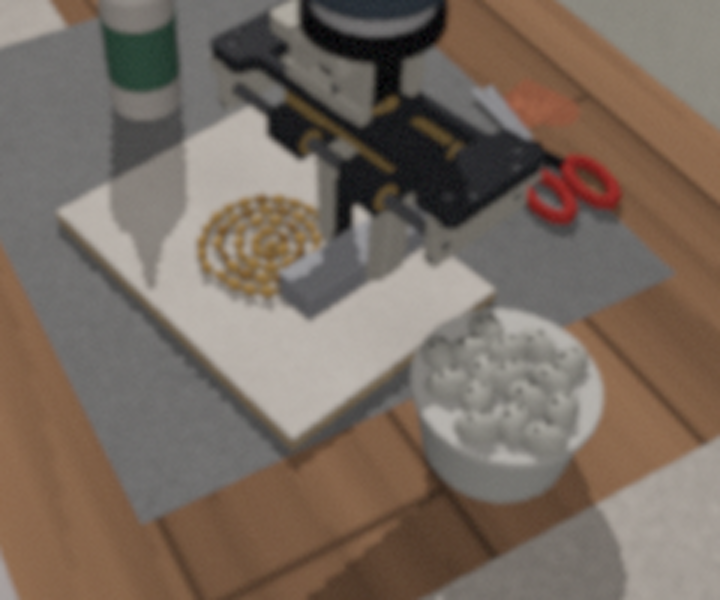

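The side crop shows the bar held level and clear of the mosaic (about (265,245)). The tub is at (505,390), and the board is unmoved. I lower it.

servo_tool([
  [0,0,10,0,0,0,255],
  [0,0,14,0,0,0,255],
  [0,0,14,0,0,0,255],
  [0,0,12,0,0,0,255],
  [0,0,10,0,0,0,255],
  [0,0,8,0,0,0,255],
  [0,0,5,0,0,0,255],
  [0,0,3,0,0,0,255],
  [0,0,0,0,0,0,255],
  [0,0,0,0,0,0,255],
])

```text
t: 24.08
tool_pos: [0.5794, -0.1107, 0.0036]
eef_rot: [3.141, -0.001, 0.219]
force: [-0.4, 0.2, -6.8]
finger_gap: 0.0275
grasp_force: 59.9
```

servo_tool([
  [0,0,2,0,0,0,255],
  [0,0,2,0,0,0,255],
  [0,0,1.5,0,0,0,255],
  [0,0,0,0,0,0,255],
])

```text
t: 24.42
tool_pos: [0.5789, -0.1105, -0.0024]
eef_rot: [-3.141, 0.0, 0.219]
force: [0.1, -0.5, -7.8]
finger_gap: 0.0271
grasp_force: 59.9
```

servo_tool([
  [0,0,0.7,0,0,0,255],
  [0,0,0.7,0,0,0,255],
  [0,0,0,0,0,0,255],
])

```text
t: 24.67
tool_pos: [0.579, -0.1105, -0.0037]
eef_rot: [-3.141, 0.0, 0.219]
force: [-0.5, 0.2, -7.1]
finger_gap: 0.0271
grasp_force: 59.9
```

```bash
python3 plan.py
```

```text
t 24.67 at [ 579.  -110.5   -3.7] [-3.141  0.     0.219] gap 27.1 F [-0.5  0.2 -7.1]
```

servo_tool([
  [0,0,0.7,0,0,0,255],
  [0,0,0.7,0,0,0,255],
  [0,0,0.6,0,0,0,255],
  [0,0,0,0,0,0,255],
])

```text
t: 25.0
tool_pos: [0.579, -0.1105, -0.0058]
eef_rot: [-3.142, 0.0, 0.219]
force: [-0.5, -0.0, -6.8]
finger_gap: 0.0275
grasp_force: 59.9
```

servo_tool([
  [0,0,0.5,0,0,0,255],
  [0,0,0.5,0,0,0,255],
  [0,0,0,0,0,0,255],
])

```text
t: 25.25
tool_pos: [0.579, -0.1105, -0.0066]
eef_rot: [-3.142, 0.0, 0.219]
force: [-1.1, 0.2, -6.1]
finger_gap: 0.0272
grasp_force: 59.9
```

servo_tool([
  [0,0,0.5,0,0,0,255],
  [0,0,0.4,0,0,0,255],
  [0,0,0,0,0,0,255],
])

```text
t: 25.5
tool_pos: [0.5791, -0.1106, -0.0069]
eef_rot: [3.141, -0.0, 0.219]
force: [-3.1, 0.0, 2.1]
finger_gap: 0.0274
grasp_force: 59.9
```

Contact. I release with a small opening because the tub is near.

servo_tool([
  [0,0,0,0,0,0,178],
  [0,0,0,0,0,0,174],
  [0,0,0,0,0,0,166],
  [0,0,0,0,0,0,166],
  [0,0,-4,0,0,0,166],
  [0,0,-8,0,0,0,166],
  [0,0,-15,0,0,0,166],
  [0,0,-30,0,0,0,166],
  [0,0,-35,0,0,0,166],
  [0,0,-35,0,0,0,100],
], grip_force=35)

```text
t: 26.33
tool_pos: [0.5787, -0.1104, 0.1211]
eef_rot: [-3.141, 0.0, 0.219]
force: [0.9, 0.1, -0.1]
finger_gap: 0.0358
grasp_force: 0.0
```

```bash
python3 plan.py "579 -110.5 150 .219 0 30" "361 -284 150 1.79 0 36" "361 -284 60 1.79 0 30"
python3 - <<'E'
from fit import *
snapshot("side")
fit("board",box(.27,.19,0,.012),[.574,.005,1.79],cams=("side",))
fit("bar_center",box(.15,.028,.012,.034),[.599,-.106,.22],cams=("side",))
fit("tub",cyl(.046,.057,0,.074),[.626,-.2,0],yaw=False,cams=("side",))
E
```

```text
t 26.33 at [ 578.7 -110.4  121.1] [-3.141  0.     0.219] gap 35.8 F [ 0.9  0.1 -0.1]
[[0.2,0.2,-28.9,0,0,-0.0,0],[-17.9,8.7,0.0,0,0,-0.112,0],[-18.7,6.7,0.0,0,0,-0.112,0],[-19.4,4.5,0.0,0,0,-0.113,0],[-19.8,2.3,0.0,0,0,-0.112,0],[-19.9,0.1,0.0,0,0,-0.112,0],[-19.8,-2.1,0.0,0,0,-0.112,0],[-19.4,-4.4,0.0,0,0,-0.113,0],[-18.8,-6.5,0.0,0,0,-0.112,0],[-18.0,-8.5,0.0,0,0,-0.112,0]]
[[-16.9,-10.5,0.0,0,0,-0.112,0],[-15.6,-12.3,0.0,0,0,-0.113,0],[-14.1,-14.1,0.0,0,0,-0.112,0],[-12.5,-15.5,0.0,0,0,-0.112,0],[-10.6,-16.8,0.0,0,0,-0.112,0],[-0.0,0.0,22.5,0,0,-0.0,0],[-0.0,0.0,22.5,0,0,-0.0,0],[-0.0,0.0,22.5,0,0,-0.0,0],[-0.0,0.0,22.5,0,0,-0.0,0]]
board ['side'] [0.5733 0.0039 1.7949] iou 0.981
bar_center ['side'] [ 0.5957 -0.1065  0.2278] iou 0.924
tub ['side'] [ 0.6233 -0.2053  0.    ] iou 0.901
```

servo_tool([
  [0.2,0.2,-29,0,0,0,0],
  [-17.9,8.7,0,0,0,-0.112,0],
  [-18.7,6.7,0,0,0,-0.112,0],
  [-19.4,4.5,0,0,0,-0.113,0],
  [-19.8,2.3,0,0,0,-0.112,0],
  [-19.9,0.1,0,0,0,-0.112,0],
  [-19.8,-2.1,0,0,0,-0.112,0],
  [-19.4,-4.4,0,0,0,-0.113,0],
  [-18.8,-6.5,0,0,0,-0.112,0],
  [-18.0,-8.5,0,0,0,-0.112,0],
])

```text
t: 27.37
tool_pos: [0.4375, -0.222, 0.147]
eef_rot: [-3.139, -0.001, 1.234]
force: [-0.9, 0.0, -0.3]
finger_gap: 0.0927
grasp_force: 0.0
```

servo_tool([
  [-16.9,-10.5,0,0,0,-0.112,0],
  [-15.6,-12.3,0,0,0,-0.113,0],
  [-14.1,-14.1,0,0,0,-0.112,0],
  [-12.5,-15.5,0,0,0,-0.112,0],
  [-10.6,-16.8,0,0,0,-0.112,0],
  [0,0,22,0,0,0,0],
  [0,0,22,0,0,0,0],
  [0,0,22,0,0,0,0],
  [0,0,0,0,0,0,0],
  [0,0,0,0,0,0,0],
])

```text
t: 28.2
tool_pos: [0.36, -0.2827, 0.0809]
eef_rot: [-3.139, -0.005, 1.79]
force: [0.7, 0.9, 0.4]
finger_gap: 0.0931
grasp_force: 0.0
```

servo_tool([
  [0,0,0,0,0,0,0],
])

```text
t: 28.28
tool_pos: [0.3614, -0.2842, 0.0827]
eef_rot: [-3.141, -0.0, 1.79]
force: [-0.2, -0.6, 0.3]
finger_gap: 0.0926
grasp_force: 0.0
```

```bash
python3 plan.py "361 -284 20 1.79 0 15" "361 -284 2 1.79 0 6"
python3 - <<'E'
from fit import *
snapshot("side");snapshot("top")
fit("jar_red_center",cyl(.03,.03,0,.09),[.36,-.283,0],yaw=False,cams=("side",))
fit("board",box(.27,.19,0,.012),[.574,.005,1.79],cams=("top",))
fit("bar_center",box(.15,.028,.012,.034),[.597,-.106,.22],cams=("top",))
E
```

```text
t 28.28 at [ 361.4 -284.2   82.7] [-3.141 -0.     1.79 ] gap 92.6 F [-0.2 -0.6  0.3]
[[0.0,-0.1,12.5,0,0,-0.0,0],[0.1,-0.0,12.6,0,0,-0.0,0],[0.0,-0.1,12.5,0,0,-0.0,0],[0.1,-0.1,12.6,0,0,-0.0,0],[0.0,-0.0,12.5,0,0,-0.0,0],[0.0,-0.0,4.5,0,0,-0.0,0],[0.0,-0.0,4.5,0,0,-0.0,0],[0.0,-0.0,4.5,0,0,-0.0,0],[0.0,-0.0,4.5,0,0,-0.0,0]]
jar_red_center ['side'] [ 0.3589 -0.2862  0.    ] iou 0.945
board ['top'] [0.5741 0.0065 1.7876] iou 0.979
bar_center ['top'] [ 0.5983 -0.1037  0.2016] iou 0.901
```

servo_tool([
  [0,0,14,0,0,0,0],
  [0,0,16,0,0,0,0],
  [0,0,16,0,0,0,0],
  [0,0,14,0,0,0,0],
  [0,0,10,0,0,0,0],
  [0,0,7,0,0,0,0],
  [0,0,4,0,0,0,0],
  [0,0,0,0,0,0,60],
  [0,0,0,0,0,0,100],
  [0,0,0,0,0,0,140],
], grip_force=35)

```text
t: 29.37
tool_pos: [0.3617, -0.2846, 0.0021]
eef_rot: [3.141, 0.001, 1.79]
force: [-1.2, 0.2, 0.8]
finger_gap: 0.0769
grasp_force: 0.0
```

servo_tool([
  [0,0,0,0,0,0,200],
  [0,0,0,0,0,0,255],
  [0,0,0,0,0,0,255],
  [0,0,0,0,0,0,255],
])

```text
t: 29.7
tool_pos: [0.3617, -0.2845, 0.0019]
eef_rot: [3.141, 0.001, 1.79]
force: [0.4, 0.1, 3.3]
finger_gap: 0.0596
grasp_force: 35.0
```

```bash
python3 - <<'E'
import numpy as np
b=np.array([573.8,5.2]);y=1.79; X=np.array([np.cos(y),np.sin(y)]);Y=np.array([-X[1],X[0]])
for s in(1,-1): print(s,b+98*X+s*59*Y)
E
python3 plan.py "361 -284 130 1.79 255 30" "566 122 130 1.79 255 30" "566 122 40 1.79 255 22"
python3 plan.py "361 -284 130 1.79 255 30" "495 88 130 1.79 255 30" "495 88 40 1.79 255 22"
```

```text
1 [494.90147838  88.02525753]
-1 [610.07784717 113.68464317]
t 29.7 at [ 361.7 -284.5    1.9] [3.141e+00 1.000e-03 1.790e+00] gap 59.6 F [0.4 0.1 3.3]
[[0.1,-0.1,-25.6,0,0,-0.0,255],[0.1,-0.1,-25.6,0,0,-0.0,255],[0.2,-0.1,-25.6,0,0,-0.0,255],[0.1,-0.2,-25.7,0,0,-0.0,255],[0.1,-0.1,-25.6,0,0,-0.0,255],[22.0,18.0,0.0,0,0,-0.0,255],[22.0,18.0,0.0,0,0,-0.0,255],[22.0,18.1,0.0,0,0,-0.0,255],[21.9,18.0,0.0,0,0,-0.0,255],[22.0,18.0,0.0,0,0,-0.0,255]]
[[22.0,18.0,0.0,0,0,-0.0,255],[22.0,18.0,0.0,0,0,-0.0,255],[22.0,18.1,0.0,0,0,-0.0,255],[22.0,18.0,0.0,0,0,-0.0,255],[22.0,18.0,0.0,0,0,-0.0,255],[22.0,18.0,0.0,0,0,-0.0,255],[21.9,18.0,0.0,0,0,-0.0,255],[22.0,18.1,0.0,0,0,-0.0,255],[22.0,18.0,0.0,0,0,-0.0,255],[22.0,18.0,0.0,0,0,-0.0,255]]
[[22.0,18.0,0.0,0,0,-0.0,255],[-0.0,0.0,18.0,0,0,-0.0,255],[-0.0,0.0,18.0,0,0,-0.0,255],[-0.0,0.0,18.0,0,0,-0.0,255],[-0.0,0.0,18.0,0,0,-0.0,255],[-0.0,0.0,18.0,0,0,-0.0,255]]
t 29.7 at [ 361.7 -284.5    1.9] [3.141e+00 1.000e-03 1.790e+00] gap 59.6 F [0.4 0.1 3.3]
[[0.1,-0.1,-25.6,0,0,-0.0,255],[0.1,-0.1,-25.6,0,0,-0.0,255],[0.2,-0.1,-25.6,0,0,-0.0,255],[0.1,-0.2,-25.7,0,0,-0.0,255],[0.1,-0.1,-25.6,0,0,-0.0,255],[23.9,15.1,0.0,0,0,-0.0,255],[23.8,15.1,0.0,0,0,-0.0,255],[23.9,15.1,0.0,0,0,-0.0,255],[23.8,15.2,0.0,0,0,-0.0,255],[23.9,15.1,0.0,0,0,-0.0,255]]
[[23.9,15.1,0.0,0,0,-0.0,255],[23.8,15.1,0.0,0,0,-0.0,255],[23.9,15.1,0.0,0,0,-0.0,255],[23.8,15.1,0.0,0,0,-0.0,255],[23.9,15.2,0.0,0,0,-0.0,255],[23.9,15.1,0.0,0,0,-0.0,255],[23.8,15.1,0.0,0,0,-0.0,255],[23.9,15.1,0.0,0,0,-0.0,255],[23.8,15.1,0.0,0,0,-0.0,255],[0.0,0.0,18.0,0,0,-0.0,255]]
[[0.0,0.0,18.0,0,0,-0.0,255],[0.0,0.0,18.0,0,0,-0.0,255],[0.0,0.0,18.0,0,0,-0.0,255],[0.0,0.0,18.0,0,0,-0.0,255]]
```

servo_tool([
  [0,0,-4,0,0,0,255],
  [0,0,-14,0,0,0,255],
  [0,0,-25,0,0,0,255],
  [0,0,-28,0,0,0,255],
  [0,0,-28,0,0,0,255],
  [0,0,-29,0,0,0,255],
  [18.6,18.3,0,0,0,0,255],
  [18.6,18.3,0,0,0,0,255],
  [18.6,18.3,0,0,0,0,255],
  [18.6,18.3,0,0,0,0,255],
])

```text
t: 30.53
tool_pos: [0.4162, -0.1942, 0.1292]
eef_rot: [-3.141, -0.001, 1.789]
force: [0.4, -0.4, -4.0]
finger_gap: 0.0602
grasp_force: 35.0
```

servo_tool([
  [18.6,18.3,0,0,0,0,255],
  [18.6,18.3,0,0,0,0,255],
  [18.6,18.3,0,0,0,0,255],
  [18.6,18.3,0,0,0,0,255],
  [18.6,18.3,0,0,0,0,255],
  [18.6,18.3,0,0,0,0,255],
  [18.6,18.3,0,0,0,0,255],
  [18.6,18.3,0,0,0,0,255],
  [18.6,18.3,0,0,0,0,255],
  [18.6,18.3,0,0,0,0,255],
])

```text
t: 31.37
tool_pos: [0.5543, 0.027, 0.1287]
eef_rot: [-3.139, -0.001, 1.79]
force: [-0.3, 0.4, -4.4]
finger_gap: 0.0595
grasp_force: 35.0
```

servo_tool([
  [18.6,18.3,0,0,0,0,255],
  [18.6,18.3,0,0,0,0,255],
  [18.6,18.3,0,0,0,0,255],
  [18.6,18.2,0,0,0,0,255],
  [0,0,20,0,0,0,255],
  [0,0,22,0,0,0,255],
  [0,0,22,0,0,0,255],
  [0,0,16,0,0,0,255],
  [0,0,10,0,0,0,255],
  [0,0,0,0,0,0,255],
])

```text
t: 32.2
tool_pos: [0.6072, 0.1141, 0.0362]
eef_rot: [-3.135, -0.001, 1.79]
force: [-1.6, 0.2, -3.7]
finger_gap: 0.0597
grasp_force: 35.0
```

servo_tool([
  [0,0,0,0,0,0,255],
  [0,0,0,0,0,0,255],
  [0,0,0,0,0,0,255],
])

```text
t: 32.45
tool_pos: [0.6111, 0.1142, 0.0409]
eef_rot: [3.139, 0.001, 1.79]
force: [0.5, 0.3, -4.1]
finger_gap: 0.0597
grasp_force: 35.0
```

```bash
python3 plan.py "610 113.7 20 1.79 255 10" "610 113.7 14 1.79 255 1"
python3 - <<'E'
from fit import *
snapshot("side")
fit("jar_red_center",cyl(.03,.03,.038,.128),[.61,.1137,0],yaw=False,cams=("side",))
fit("board",box(.27,.19,0,.012),[.574,.005,1.79],cams=("side",))
E
```

```text
t 32.45 at [611.1 114.2  40.9] [3.139e+00 1.000e-03 1.790e+00] gap 59.7 F [ 0.5  0.3 -4.1]
[[-0.1,-0.4,7.0,0,0,-0.0,255],[-0.0,-0.4,7.0,0,0,-0.0,255],[-0.1,-0.4,6.9,0,0,-0.0,255],[0.0,0.0,0.9,0,0,-0.0,255],[0.0,0.0,0.8,0,0,-0.0,255],[0.0,0.0,0.9,0,0,-0.0,255],[0.0,0.0,0.9,0,0,-0.0,255],[0.0,0.0,0.8,0,0,-0.0,255],[0.0,0.0,0.9,0,0,-0.0,255],[0.0,0.0,0.8,0,0,-0.0,255]]
jar_red_center ['side'] [0.6102 0.1157 0.    ] iou 0.802
board ['side'] [0.5731 0.0045 1.7893] iou 0.922
```

servo_tool([
  [0,0,8,0,0,0,255],
  [0,0,7,0,0,0,255],
  [0,0,5,0,0,0,255],
  [0,0,2,0,0,0,255],
  [0,0,0,0,0,0,255],
  [0,0,0,0,0,0,255],
])

```text
t: 33.1
tool_pos: [0.6098, 0.1142, 0.017]
eef_rot: [-3.141, -0.0, 1.79]
force: [0.1, 0.7, -4.3]
finger_gap: 0.0597
grasp_force: 35.0
```

servo_tool([
  [0,0,1,0,0,0,255],
  [0,0,1,0,0,0,255],
  [0,0,0.5,0,0,0,255],
  [0,0,0,0,0,0,255],
])

```text
t: 33.43
tool_pos: [0.61, 0.1142, 0.015]
eef_rot: [3.142, 0.0, 1.79]
force: [0.7, -0.7, -3.4]
finger_gap: 0.0597
grasp_force: 35.0
```

servo_tool([
  [0,0,0.5,0,0,0,255],
  [0,0,0.5,0,0,0,255],
  [0,0,0,0,0,0,255],
])

```text
t: 33.68
tool_pos: [0.61, 0.1142, 0.014]
eef_rot: [3.141, 0.0, 1.79]
force: [-0.1, -0.6, -4.6]
finger_gap: 0.0601
grasp_force: 35.0
```

servo_tool([
  [0,0,0.5,0,0,0,255],
  [0,0,0,0,0,0,255],
])

```text
t: 33.85
tool_pos: [0.61, 0.1142, 0.0139]
eef_rot: [3.141, 0.0, 1.79]
force: [-1.2, -0.1, 0.0]
finger_gap: 0.0597
grasp_force: 35.0
```

servo_tool([
  [0,0,0.4,0,0,0,255],
  [0,0,0,0,0,0,255],
])

```text
t: 34.02
tool_pos: [0.6101, 0.1143, 0.0139]
eef_rot: [3.141, 0.0, 1.79]
force: [-2.2, 0.1, 5.4]
finger_gap: 0.0597
grasp_force: 35.0
```

servo_tool([
  [0,0,0,0,0,0,86],
  [0,0,0,0,0,0,75],
  [0,0,0,0,0,0,50],
  [0,0,0,0,0,0,50],
  [0,0,-5,0,0,0,50],
  [0,0,-15,0,0,0,50],
  [0,0,-30,0,0,0,50],
  [0,0,-36,0,0,0,50],
  [0,0,-36,0,0,0,50],
  [0,0,-34,0,0,0,50],
])

```text
t: 34.85
tool_pos: [0.61, 0.1142, 0.1713]
eef_rot: [3.141, 0.0, 1.79]
force: [0.4, -0.6, -1.3]
finger_gap: 0.0747
grasp_force: 0.0
```

```bash
python3 plan.py "396 312.5 170 1.79 0 36" "396 312.5 80 1.79 0 30"
python3 - <<'E'
from fit import *
snapshot("side")
fit("jar_red_center",cyl(.03,.03,.012,.102),[.61,.1137,0],yaw=False,cams=("side",))
fit("board",box(.27,.19,0,.012),[.574,.005,1.79],cams=("side",))
E
```

```text
t 34.85 at [610.  114.2 171.3] [3.141 0.    1.79 ] gap 74.7 F [ 0.4 -0.6 -1.3]
[[26.7,-18.4,0.1,0,0,-0.0,0],[26.6,-18.4,0.2,0,0,-0.0,0],[26.7,-18.5,0.1,0,0,-0.0,0],[26.7,-18.4,0.2,0,0,-0.0,0],[26.6,-18.4,0.1,0,0,-0.0,0],[26.7,-18.4,0.2,0,0,-0.0,0],[26.7,-18.4,0.1,0,0,-0.0,0],[26.7,-18.5,0.1,0,0,-0.0,0],[26.6,-18.4,0.2,0,0,-0.0,0],[0.0,0.0,30.0,0,0,-0.0,0]]
[[0.0,0.0,30.0,0,0,-0.0,0],[0.0,0.0,30.0,0,0,-0.0,0]]
jar_red_center ['side'] [0.6067 0.1137 0.    ] iou 0.964
board ['side'] [0.5731 0.0027 1.7873] iou 0.967
```

servo_tool([
  [26.7,-18.4,0,0,0,0,0],
  [26.7,-18.4,0,0,0,0,0],
  [26.7,-18.4,0,0,0,0,0],
  [26.7,-18.4,0,0,0,0,0],
  [26.7,-18.4,0,0,0,0,0],
  [26.7,-18.4,0,0,0,0,0],
  [26.7,-18.4,0,0,0,0,0],
  [26.7,-18.4,0,0,0,0,0],
  [26.6,-18.4,0,0,0,0,0],
  [0,0,30,0,0,0,0],
])

```text
t: 35.83
tool_pos: [0.3947, 0.3173, 0.1425]
eef_rot: [3.135, -0.004, 1.794]
force: [1.2, 0.0, 0.0]
finger_gap: 0.093
grasp_force: 0.0
```

servo_tool([
  [0,0,30,0,0,0,0],
  [0,0,30,0,0,0,0],
  [0,0,0,0,0,0,0],
  [0,0,0,0,0,0,0],
  [0,0,0,0,0,0,0],
])

```text
t: 36.25
tool_pos: [0.3967, 0.3128, 0.0797]
eef_rot: [3.141, -0.0, 1.789]
force: [0.3, -0.2, 0.5]
finger_gap: 0.093
grasp_force: 0.0
```

```bash
python3 plan.py "396 312.5 2 1.79 0 12"
python3 - <<'E'
from fit import *
snapshot("side")
fit("jar_yellow_center",cyl(.03,.03,0,.09),[.396,.3125,0],yaw=False,cams=("side",))
E
```

```text
t 36.25 at [396.7 312.8  79.7] [ 3.141 -0.     1.789] gap 93.0 F [ 0.3 -0.2  0.5]
[[-0.0,-0.1,11.1,0,0,-0.0,0],[-0.0,-0.1,11.1,0,0,-0.0,0],[-0.1,-0.1,11.1,0,0,-0.0,0],[0.0,-0.1,11.1,0,0,-0.0,0],[-0.0,-0.1,11.1,0,0,-0.0,0],[-0.0,-0.1,11.1,0,0,-0.0,0],[-0.0,-0.1,11.1,0,0,-0.001,0]]
jar_yellow_center ['side'] [0.3962 0.3086 0.    ] iou 0.956
```

servo_tool([
  [0,0,13,0,0,0,0],
  [0,0,15,0,0,0,0],
  [0,0,15,0,0,0,0],
  [0,0,14,0,0,0,0],
  [0,0,10,0,0,0,0],
  [0,0,7,0,0,0,0],
  [0,0,4,0,0,0,0],
  [0,0,0,0,0,0,60],
  [0,0,0,0,0,0,100],
  [0,0,0,0,0,0,140],
])

```text
t: 37.18
tool_pos: [0.3968, 0.313, 0.0018]
eef_rot: [3.14, -0.0, 1.79]
force: [0.2, -0.6, 0.0]
finger_gap: 0.0775
grasp_force: 0.0
```

servo_tool([
  [0,0,0,0,0,0,200],
  [0,0,0,0,0,0,255],
  [0,0,0,0,0,0,255],
  [0,0,0,0,0,0,255],
  [0,0,-4,0,0,0,255],
  [0,0,-14,0,0,0,255],
  [0,0,-25,0,0,0,255],
  [0,0,-28,0,0,0,255],
  [0,0,-28,0,0,0,255],
  [0,0,-29,0,0,0,255],
])

```text
t: 38.02
tool_pos: [0.3944, 0.3119, 0.1292]
eef_rot: [-3.138, 0.001, 1.79]
force: [0.3, 0.1, -5.1]
finger_gap: 0.0598
grasp_force: 35.0
```

servo_tool([
  [-15,3,0,0,0,0,255],
  [-24,4.8,0,0,0,0,255],
  [-24,4.8,0,0,0,0,255],
  [-24,4.8,0,0,0,0,255],
  [-24,4.8,0,0,0,0,255],
  [-24,4.8,0,0,0,0,255],
  [-24,4.8,0,0,0,0,255],
  [-24,4.8,0,0,0,0,255],
  [-24,4.8,0,0,0,0,255],
  [-20,4,0,0,0,0,255],
])

```text
t: 38.85
tool_pos: [0.4889, 0.0995, 0.1282]
eef_rot: [-3.139, -0.001, 1.789]
force: [0.4, 0.5, -5.9]
finger_gap: 0.0598
grasp_force: 35.0
```

servo_tool([
  [-13.7,2.1,10,0,0,0,255],
  [0,0,22,0,0,0,255],
  [0,0,24,0,0,0,255],
  [0,0,20,0,0,0,255],
  [0,0,14,0,0,0,255],
  [0,0,0,0,0,0,255],
  [0,0,0,0,0,0,255],
  [0,0,0,0,0,0,255],
  [0,0,0,0,0,0,255],
])

```text
t: 39.6
tool_pos: [0.4957, 0.0881, 0.0402]
eef_rot: [3.14, 0.0, 1.79]
force: [0.4, -0.0, -4.6]
finger_gap: 0.0598
grasp_force: 35.0
```

```bash
python3 plan.py "495 88 20 1.79 255 10"
python3 - <<'E'
from fit import *
snapshot("side")
fit("jar_yellow_center",cyl(.03,.03,.038,.128),[.495,.088,0],yaw=False,cams=("side",))
fit("board",box(.27,.19,0,.012),[.574,.005,1.79],cams=("side",))
E
```

```text
t 39.6 at [495.7  88.1  40.2] [3.14 0.   1.79] gap 59.8 F [ 0.4 -0.  -4.6]
[[0.0,-0.2,6.7,0,0,-0.0,255],[0.0,-0.2,6.7,0,0,-0.0,255],[0.0,-0.3,6.8,0,0,-0.0,255]]
jar_yellow_center ['side'] [0.4948 0.0859 0.    ] iou 0.868
board ['side'] [0.5738 0.0033 1.7923] iou 0.967
```

servo_tool([
  [0,0,8,0,0,0,255],
  [0,0,8,0,0,0,255],
  [0,0,5,0,0,0,255],
  [0,0,2,0,0,0,255],
  [0,0,1,0,0,0,255],
  [0,0,0,0,0,0,255],
])

```text
t: 40.25
tool_pos: [0.4945, 0.0881, 0.0145]
eef_rot: [-3.141, -0.0, 1.79]
force: [0.4, 0.4, -5.4]
finger_gap: 0.0597
grasp_force: 35.0
```

servo_tool([
  [0,0,0.8,0,0,0,255],
  [0,0,0.7,0,0,0,255],
  [0,0,0,0,0,0,255],
])

```text
t: 40.5
tool_pos: [0.4951, 0.088, 0.0137]
eef_rot: [3.141, 0.0, 1.79]
force: [-0.5, 0.2, -4.2]
finger_gap: 0.0597
grasp_force: 35.0
```

servo_tool([
  [0,0,0.5,0,0,0,255],
  [0,0,0,0,0,0,255],
])

```text
t: 40.67
tool_pos: [0.495, 0.0881, 0.0136]
eef_rot: [3.141, 0.0, 1.79]
force: [-1.9, -0.3, 0.8]
finger_gap: 0.0594
grasp_force: 35.0
```

servo_tool([
  [0,0,0,0,0,0,86],
  [0,0,0,0,0,0,75],
  [0,0,0,0,0,0,50],
  [0,0,0,0,0,0,50],
  [0,0,-5,0,0,0,50],
  [0,0,-15,0,0,0,50],
  [0,0,-30,0,0,0,50],
  [0,0,-36,0,0,0,50],
  [0,0,-36,0,0,0,50],
  [0,0,-20,0,0,0,50],
])

```text
t: 41.5
tool_pos: [0.4965, 0.088, 0.1595]
eef_rot: [3.136, 0.001, 1.79]
force: [0.9, 0.3, -0.3]
finger_gap: 0.0747
grasp_force: 0.0
```

servo_tool([
  [-29,-22,0,0,0,0,50],
  [-29,-22,0,0,0,0,50],
  [-29,-22,0,0,0,0,50],
  [-29,-22,0,0,0,0,50],
  [-29,-22,0,0,0,0,50],
  [-29,-22,0,0,0,0,50],
  [-29,-22,0,0,0,0,50],
  [-29,-22,0,0,0,0,50],
  [-29,-22,0,0,0,0,50],
  [-29,-22,0,0,0,0,50],
])

```text
t: 42.33
tool_pos: [0.3421, -0.2443, 0.1557]
eef_rot: [3.141, 0.001, 1.79]
force: [0.6, -1.1, 0.6]
finger_gap: 0.075
grasp_force: 0.0
```

servo_tool([
  [-29,-22,0,0,0,0,50],
  [-29,-22,0,0,0,0,50],
  [0,0,0,0,0,0,50],
  [0,0,0,0,0,0,50],
])

```text
t: 42.67
tool_pos: [0.3119, -0.3106, 0.1553]
eef_rot: [3.141, 0.0, 1.786]
force: [0.8, 0.5, -0.1]
finger_gap: 0.075
grasp_force: 0.0
```

Run:
```python
from fit import *
a=snapshot("top");b=snapshot("side")
z=lambda m:cv2.resize(m,None,fx=2,fy=2,interpolation=cv2.INTER_CUBIC)
A=z(a[120:290,180:460]);B=z(b[120:240+0,170:450]); save(np.vstack([A,B]),"pics/final.png")
R={}
for l,V,p,y in(("board",box(.27,.19,0,.012),[.574,.005,1.79],True),("bar_center",box(.15,.028,.012,.034),[.597,-.106,.22],True),("jar_red_center",cyl(.03,.03,.012,.102),[.61,.114,0],False),("jar_yellow_center",cyl(.03,.03,.012,.102),[.495,.088,0],False),("tub",cyl(.046,.057,0,.074),[.626,-.2,0],False),("marker_center",box(.135,.019,.004,.023),[.53,-.391,.1],True)):
    R[l]=fit(l,V,p,yaw=y)
for c in("top","side"):
    if c not in R["board"]: continue
    q=R["board"][c]; M=np.array([[np.cos(q[2]),np.sin(q[2])],[-np.sin(q[2]),np.cos(q[2])]])
    for l in R:
        if c in R[l]: print(c,l,(M@(R[l][c][:2]-q[:2])*1000).round(1),round(R[l][c][2]-q[2],3))
print(bot.read_state()["t"])
```

```text
board ['top'] [0.5737 0.0063 1.7924] iou 0.96
board ['side'] [0.574  0.0041 1.7874] iou 0.974
board ['top', 'side'] [0.5736 0.0055 1.7899] iou 0.963
bar_center ['top'] [ 0.599  -0.1035  0.1978] iou 0.959
bar_center ['side'] [ 0.597 -0.106  0.22 ] iou 0.0
bar_center ['top', 'side'] [ 0.599  -0.1035  0.1978] iou 0.479
jar_red_center ['top'] [0.608 0.117 0.   ] iou 0.967
jar_red_center ['side'] [0.606  0.1161 0.    ] iou 0.959
jar_red_center ['top', 'side'] [0.6073 0.1169 0.    ] iou 0.957
jar_yellow_center ['top'] [0.4927 0.0875 0.    ] iou 0.965
jar_yellow_center ['side'] [0.4928 0.0876 0.    ] iou 0.939
jar_yellow_center ['top', 'side'] [0.4928 0.0877 0.    ] iou 0.952
tub ['top'] [ 0.6254 -0.1978  0.    ] iou 0.969
tub ['side'] [ 0.6213 -0.2073  0.    ] iou 0.911
tub ['top', 'side'] [ 0.6256 -0.1998  0.    ] iou 0.915
marker_center ['top'] [ 0.5285 -0.3899  0.1023] iou 0.862
marker_center ['side'] [ 0.5266 -0.3911  0.0941] iou 0.955
marker_center ['top', 'side'] [ 0.5273 -0.3909  0.0948] iou 0.9
top board [0. 0.] 0.0
top bar_center [-112.7   -0.6] -1.595
top jar_red_center [100.4 -57.8] -1.792
top jar_yellow_center [96.9 61.2] -1.792
top tub [-210.5   -5.6] -1.792
top marker_center [-376.6  131.2] -1.69
side board [0. 0.] 0.0
side bar_center [-112.5    1.2] -1.567
side jar_red_center [102.4 -55.4] -1.787
side jar_yellow_center [99.  61.3] -1.787
side tub [-216.7   -0.8] -1.787
side marker_center [-375.8  131.2] -1.693
43.3667
```

View pics/final.png

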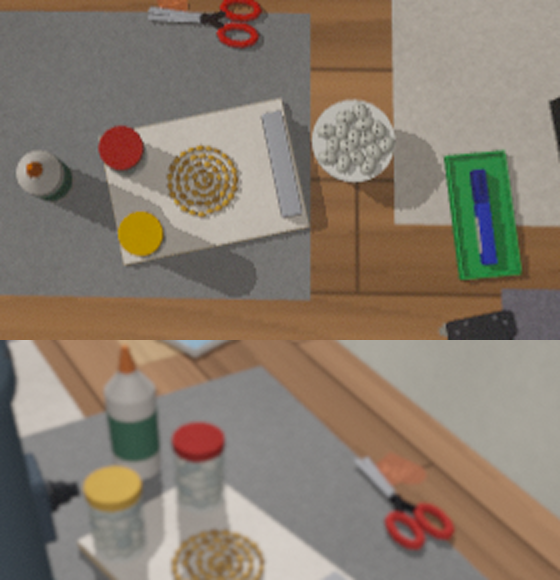

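The final picture shows the marker flat in the tray at (483,215) and the bar along the tub-side edge at (281,163). The jars stand upright in the other two corners at (121,148) and (140,233), and the bystanders are untouched. I hand the job in.

```bash
python3 -c "
from plant import order
print(order.finish_job())"
```

```text
the job is handed in; nothing more can be done
None
```

The job is handed in at about 43 s of the 72 s allowed: the marker lies flat in the tray, the bar sits about 8 mm inside the tub-side short edge, and a jar stands upright in each corner at the other end about 5 mm from the edges, with the board, tub, glue and scissors where they were.

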